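# Clear the bench: pots, pens and gauge back on their stands

## Task

Clear the bench by putting the five loose things back where each kind belongs. Stand the tall pot with the black lid in the smaller round well of the wooden caddy and the squat white tin in the larger well; lay the mechanical pencil and the felt marker on the notched pen rest, one to a notch and across both rails; and lay the dial gauge face up in the felt-lined tray, its stem in the narrow groove. Let go of everything and leave it lying still.

Things in the scene. Friction and masses are not known exactly. Their poses are not given: they have to be found in the camera images.
- cement_pot_mid (a point): Loose: tall round cement pot, white with a black screw lid, 45 mm across and 57 mm high, standing upright on the table. The point is its centre, half-way up (28.5 mm above its underside); z is its axis. Take it by its upper half: its well is 8 mm deep.
- white_tin_mid (a point): Loose: squat round tin, white all over with a flat lid, 51 mm across and 42 mm high, standing upright on the table. The point is its centre, half-way up (21 mm above its underside); z is its axis. Take it by its upper half: its well is 8 mm deep.
- pencil_mid (a point): Loose: mechanical pencil with a pale barrel and a brown grip, 142 mm long (along its y axis), 12 mm wide and high, lying flat, roughly pointing at or away from the robot. The point is its centre, 6 mm above its underside. Which end points where does not matter.
- pen_marker_mid (a point): Loose: black felt marker, 126 mm long (along its y axis), 16 mm wide and high, lying flat, roughly pointing at or away from the robot. The point is its centre, 8 mm above its underside. Which end points where does not matter.
- dial_mid (a point): Loose: dial gauge (round indicator) lying on its back, face up: round body 57 mm across and 22 mm high, with a thin stem that runs out along its -x axis to 72 mm from the body's centre. The point is the centre of the round body, 11 mm above its underside. Take it across the round body, along its y axis.
- pot_caddy: Fixed: pale wooden board, 152 (x) by 86 (y) mm, 14 mm thick, with two round wells 8 mm deep (floors 6 mm above the table). Origin under its centre, z up, -x end towards the robot. Smaller well (58 mm across, for the tall pot) centred at x = -39 mm, y = 0; larger (70 mm, for the squat tin) at x = +33 mm, y = 0.
- pen_rest: Fixed: dark wooden pen rest, 110 (x) by 100 (y) mm. Origin under its centre, z up, y roughly towards the robot. Two notched rails, 10 mm thick, run along x at y = -38 and +38 mm; between them only the 6 mm base. Pens lie along y across both rails in two free notches, 32 mm wide, centred at x = -27 and +27 mm; notch floors 16 mm, teeth 26 mm above the table. Either pen may have either.
- gauge_tray: Fixed: wooden tray lined with grey felt, 154 (x) by 92 (y) mm; floor 4 mm, lips 12 mm above the table. Origin under its centre, z up. The gauge's round body belongs at x = +15 mm, y = 0, in a bay 74 by 76 mm; its stem in the 30 mm wide groove from there to x = -69 mm (towards the robot). Finger gaps in both side lips, x = -7 to +37 mm. Two small steel slips stay fixed at the +x end.

How it is judged (in metres and radians):
At the end, for the whole second after the job is handed in: Pot upright in the small well (centre within 9 mm), tin upright in the large well (12 mm); pencil and marker on both rails, one per notch (14 mm across, 25 mm along, 0.2 rad); gauge flat in the tray (13 mm, 0.25 rad), stem in the groove; all let go and at rest (x of cement_pot_mid in the frame of pot_caddy between -0.048 and -0.03 m and y of cement_pot_mid in the frame of pot_caddy between -0.009 and 0.009 m and z of cement_pot_mid in the frame of pot_caddy between 0.0305 and 0.0385 m and angle between each of cement_pot_mid, white_tin_mid, dial_mid's own z axis and vertical below 0.1 rad and x of white_tin_mid in the frame of pot_caddy between 0.021 and 0.045 m and y of white_tin_mid in the frame of pot_caddy between -0.012 and 0.012 m and z of white_tin_mid in the frame of pot_caddy between 0.023 and 0.031 m and (((x of pencil_mid in the frame of pen_rest between -0.041 and -0.013 m and y of pencil_mid in the frame of pen_rest between -0.025 and 0.025 m and z of pencil_mid in the frame of pen_rest between 0.018 and 0.026 m and angle between the y axis of pencil_mid and the y axis of pen_rest, either way round below 0.2 rad) and (x of pen_marker_mid in the frame of pen_rest between 0.013 and 0.041 m and y of pen_marker_mid in the frame of pen_rest between -0.025 and 0.025 m and z of pen_marker_mid in the frame of pen_rest between 0.02 and 0.028 m and angle between the y axis of pen_marker_mid and the y axis of pen_rest, either way round below 0.2 rad)) or ((x of pencil_mid in the frame of pen_rest between 0.013 and 0.041 m and y of pencil_mid in the frame of pen_rest between -0.025 and 0.025 m and z of pencil_mid in the frame of pen_rest between 0.018 and 0.026 m and angle between the y axis of pencil_mid and the y axis of pen_rest, either way round below 0.2 rad) and (x of pen_marker_mid in the frame of pen_rest between -0.041 and -0.013 m and y of pen_marker_mid in the frame of pen_rest between -0.025 and 0.025 m and z of pen_marker_mid in the frame of pen_rest between 0.02 and 0.028 m and angle between the y axis of pen_marker_mid and the y axis of pen_rest, either way round below 0.2 rad))) and x of dial_mid in the frame of gauge_tray between 0.002 and 0.028 m and y of dial_mid in the frame of gauge_tray between -0.013 and 0.013 m and z of dial_mid in the frame of gauge_tray between 0.011 and 0.019 m and angle between the x axis of dial_mid and the x axis of gauge_tray, either way round below 0.25 rad and x of gauge_tray in the frame of dial_mid below 0 m and linear speed of each of cement_pot, white_tin, pencil, pen_marker, dial below 0.02 m/s); the robot touches nothing.
It also fails if it takes over 118 s, if anything falls off the work surface, if the arm or the gripper's body presses on something with over 40 N, if the wrist force passes 120 N, or if a joint passes its speed limit or range.

## Robot

A 7-joint arm with a two-finger parallel gripper is mounted at the origin on a cart in front of the work surface, level with it; the furniture and walls round the work are solid. World frame = base frame: x ahead of the robot, y to its left, z up, the work surface at z = 0. Lengths are in mm, angles in rad, forces in N, time in s.
With the tool pointing down it reaches from about 400 to 900 mm from the base axis. Payload 5.6 kg.
Tool frame: the origin (TCP) lies between the finger pads; the fingertips stand 17 mm ahead of it and the grasp point (between the pads) lies 2 mm behind it; z points along the fingers, x is the direction in which the jaws open and shut, and the axes are right-handed (so a half turn about z gives the same grasp; the last joint's range is limited). The gripper opens to 92 mm and grips with 3 to 60 N. Pads are 20 mm wide; open, the fingers measure 128 mm over their backs; the gripper's body (75 mm by 189 mm) begins 69 mm behind the grasp point.
Start: joints at [-1.389, 0.468, -0.012, 1.603, 0.006, 1.071, -0.056], TCP at [144.933, 633.642, 231.592] pointing down, gripper open.
Joint ranges: [-2.53, 2.53], [-0.31, 2.02], [-1.57, 1.55], [0.28, 2.44], [-1.29, 4.43], [0.15, 1.84], [-2.92, 2.92]. Speed limits (rad/s): [2.57, 2.57, 3.14, 3.14, 3.14, 3.14, 3.14].

## Interface

Orientations are given as a unit quaternion [x, y, z, w].
In Python, from workcell import * gives the robot as it stands.
- The arm moves only by the tool arm_command, never from a script. Its argument "series" is a list of rows, each an object of numbers: "dx", "dy", "dz": the shift along the world's x, y, z in units of 40 mm (1.0 is 40 mm); "ax", "ay", "az": the turn, a rotation vector about the world's x, y, z in units of 5 degrees (1.0 is 5 degrees); "hand": the opening, from 0 (shut) to 1 (fully open). A call has exactly 8 rows; each row is the pose to reach, as a shift and turn from the pose commanded when the call began; what a row does not reach only later rows make up. A row lasts 1/10 s, in which the tool goes at most 50 mm and 8.59 degrees, less where a joint would pass 70% of its speed; a pose out of reach is approached as far as the arm can. A call with a gripper value outside its range is refused whole. The fingers move at their own pace and stop on an object; "squeeze" is the grip in N (left out, the last holds). Time passes only in rows, so rows that repeat a pose let the fingers close, or fill a call up. It gives the time, the measured TCP pose, the force and the opening at its end, in the units of the state.
- sense(): the state, without advancing time (a new reading comes with each control period).
- snapshot(name): name is "side" or "top" or "wrist"; returns a dict with "image" (400x640x3 uint8, red, green, blue), "K" (3x3 intrinsics, pixels), "T" (4x4, takes a point from camera to world coordinates). Camera axes: x right, y down, z forward; pixel columns grow to the right and rows downward; lengths in mm; the calibration is good to about 2 mm. The wrist camera is an equidistant fisheye: a pixel r from the principal point sees the ray r / f radians off the axis. A picture is of the moment at which its call begins. There is no depth.
- close_job(): hands the job in, once; it reports no verdict.
The state is a dict: "time": time; "q": joint angles; "joint_velocities": joint speeds; "tau": joint torques, N m; "position": TCP position; "orientation": TCP orientation; "force": force on the tool from outside, world axes, zero at the start; "moment": the same for the moment, N m; "width": opening from 0.0 (shut) to 1.0 (fully open).
Only numpy, scipy, OpenCV 4.12 (cv2) and the standard library are available. Lean on these libraries where they do the work, as an engineer would, in place of code of your own. Each camera call takes 0.05 s, during which the arm holds its last target.

## Working session

There is one attempt and no reset: what is moved stays moved. The work goes in short steps, Python scripts to look and compute and a tool call to move; the robot and the scene stay as the last step left them, time stands still between calls to the robot, and variables do not carry over. Pictures are saved under pics/ and viewed, and the job is handed in when it is done.

Besides the shell and the picture viewer there is one more tool, called after ">>>" as name(argument=value, ...), one argument or row to a line, values as JSON. arm_command: Moves the arm, as the interface text tells. Its arguments: {"type":"object","properties":{"series":{"type":"array","items":{"type":"object","properties":{"dx":{"type":"number"},"dy":{"type":"number"},"dz":{"type":"number"},"ax":{"type":"number"},"ay":{"type":"number"},"az":{"type":"number"},"hand":{"type":"number"}}}},"squeeze":{"type":"number"}},"required":["series"]}

```bash
ls; mkdir -p pics; python3 - <<'E'
from workcell import *
import cv2
s=sense(); print({k:s[k] for k in ['time','position','orientation','width','force']})
for n in ['top','side','wrist']:
    d=snapshot(n); cv2.imwrite(f'pics/{n}0.png',cv2.cvtColor(d['image'],cv2.COLOR_RGB2BGR)); print(n,d['K'].tolist(),d['T'].round(3).tolist())
E
```

```text
pics
{'time': 0.0, 'position': array([144.85086113, 633.10340138, 230.64375335]), 'orientation': array([ 7.81977936e-01,  6.23305509e-01, -6.25935569e-04,  5.97958480e-04]), 'width': 0.9970841617059536, 'force': array([-0.58104424,  1.11647043, -0.80758467])}
top [[412.6605761272497, 0.0, 315.42609818143404], [0.0, 412.6605761272497, 205.69552465859292], [0.0, 0.0, 1.0]] [[-0.0, -0.984, 0.176, 359.625], [-1.0, -0.003, -0.018, -142.5], [0.018, -0.176, -0.984, 1060.956], [0.0, 0.0, 0.0, 1.0]]
side [[379.26715600872376, 0.0, 321.4824704624917], [0.0, 379.26715600872376, 200.8157958859277], [0.0, 0.0, 1.0]] [[0.933, -0.238, 0.268, 300.338], [-0.359, -0.625, 0.693, -793.438], [0.003, -0.743, -0.669, 678.171], [0.0, 0.0, 0.0, 1.0]]
wrist [[309.70691628693146, 0.0, 322.54873054127484], [0.0, 309.70691628693146, 198.50738768109858], [0.0, 0.0, 1.0]] [[0.223, 0.943, 0.247, 75.063], [0.975, -0.215, -0.059, 648.679], [-0.003, 0.254, -0.967, 383.798], [0.0, 0.0, 0.0, 1.0]]
```

View pics/top0.png

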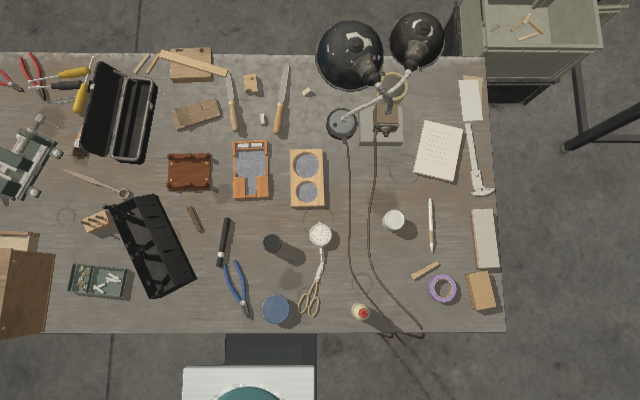

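View pics/side0.png

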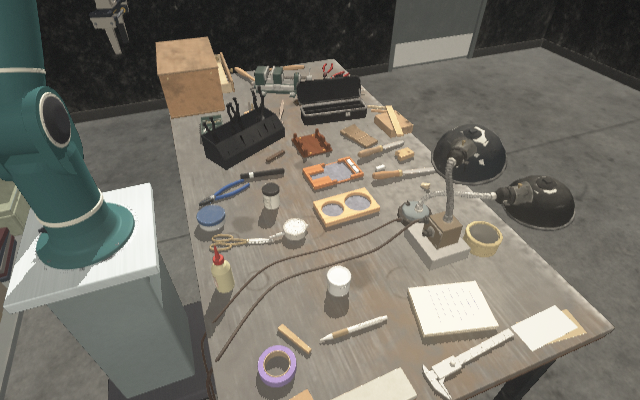

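View pics/wrist0.png

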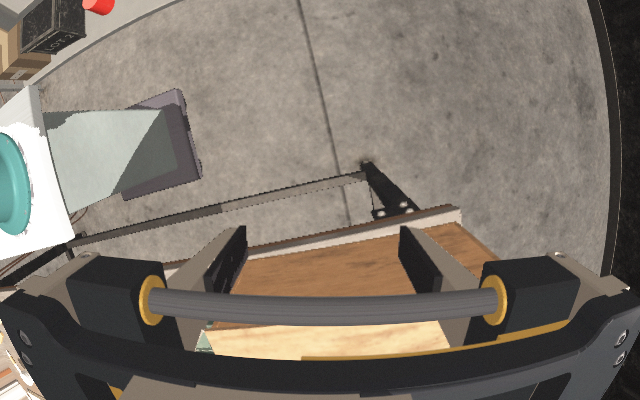

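The top view shows the pot (272,243), tin (393,219), pencil (432,225), marker (222,243) and dial (320,233). The caddy is at (307,178), the tray at (252,170) and the pen rest at (189,172). I'll enlarge both views.

```bash
cat > h.py <<'E'
import numpy as np, cv2
from workcell import *
def ray(d,u,v,fish=False):
    K=np.array(d['K']);T=np.array(d['T'])
    x=(u-K[0,2])/K[0,0]; y=(v-K[1,2])/K[1,1]
    if fish:
        r=np.hypot(x,y); c=np.array([np.sin(r)*x/max(r,1e-9),np.sin(r)*y/max(r,1e-9),np.cos(r)])
    else: c=np.array([x,y,1.])
    return T[:3,3],T[:3,:3]@c
def onz(d,u,v,z,fish=False):
    o,r=ray(d,u,v,fish); return o+r*(z-o[2])/r[2]
def proj(d,p,fish=False):
    K=np.array(d['K']);T=np.array(d['T'])
    c=T[:3,:3].T@(np.array(p,float)-T[:3,3])
    if fish:
        th=np.arctan2(np.hypot(c[0],c[1]),c[2]); n=c[:2]/max(np.hypot(c[0],c[1]),1e-9)*th
    else: n=c[:2]/c[2]
    return np.array([K[0,0]*n[0]+K[0,2],K[1,1]*n[1]+K[1,2]])
def crop(img,x0,y0,x1,y1,s,name):
    c=cv2.resize(img[y0:y1,x0:x1],None,fx=s,fy=s,interpolation=cv2.INTER_CUBIC)
    cv2.imwrite('pics/'+name,cv2.cvtColor(c,cv2.COLOR_RGB2BGR))
def load(n):
    import pickle; return pickle.load(open(n,'rb'))
E
python3 - <<'E'
from h import *
import pickle
S={n:snapshot(n) for n in ['top','side']}
pickle.dump(S,open('s0.pkl','wb'))
t=S['top']['image'];s=S['side']['image']
crop(t,160,130,360,280,4,'t1.png'); crop(t,360,180,460,280,6,'t2.png')
crop(s,200,110,400,260,4,'s1.png'); crop(s,300,240,420,350,5,'s2.png')
E
```

```text
(no output)
```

View pics/t1.png

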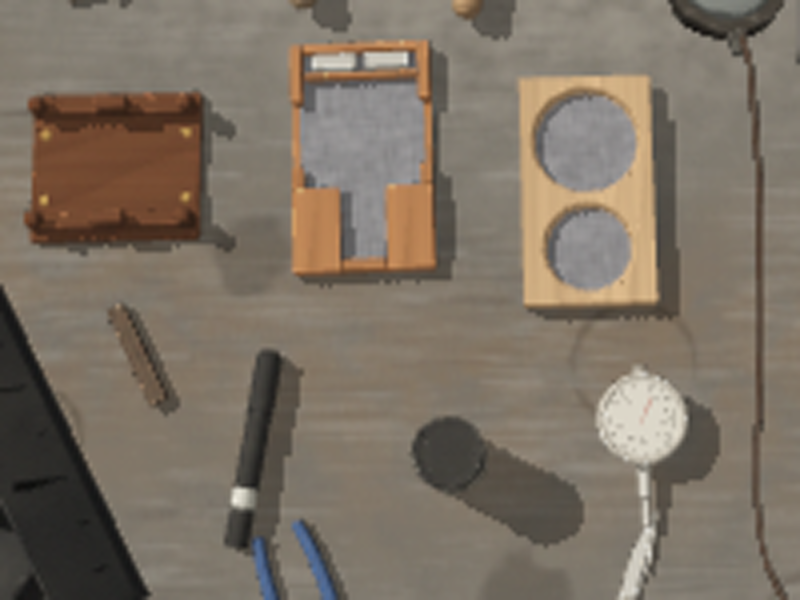

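View pics/t2.png

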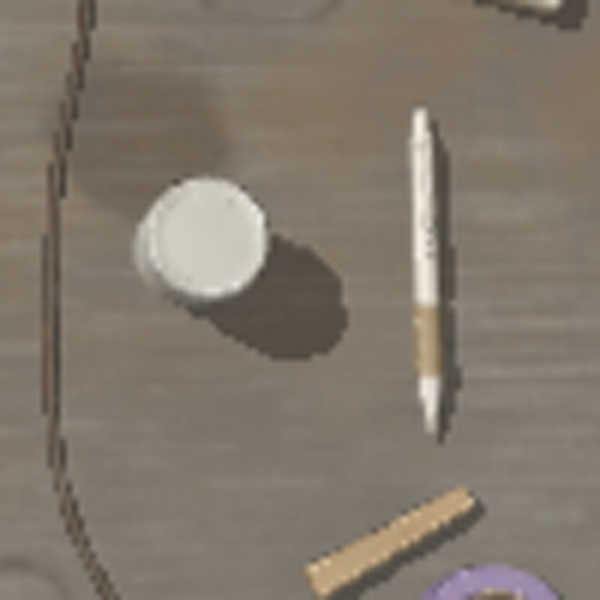

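View pics/s1.png

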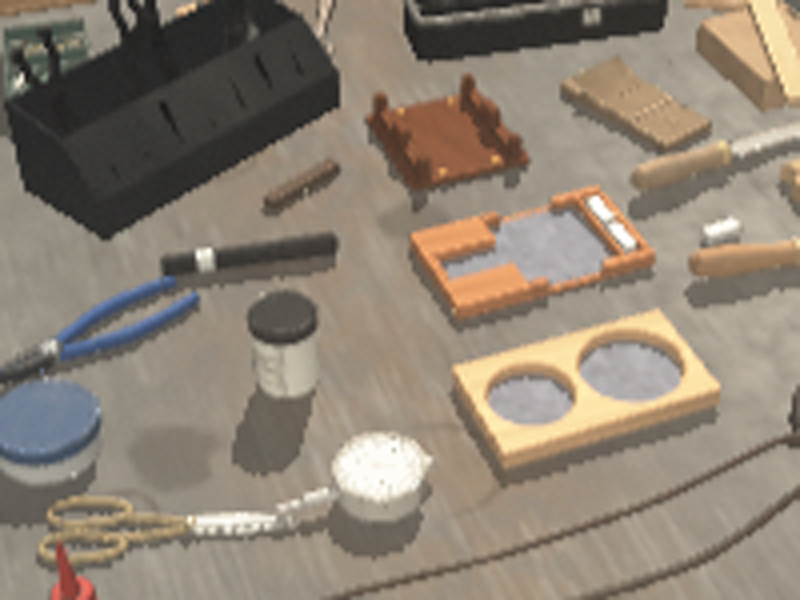

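View pics/s2.png

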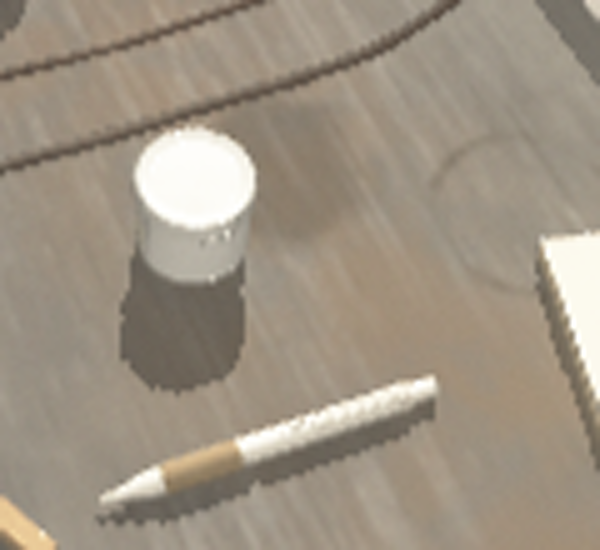

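```bash
cat > m1.py <<'E'
from h import *
S=load('s0.pkl'); d=S['top']; e=S['side']
def pix(pts,s,x0,y0): return [((x+.5)/s-.5+x0,(y+.5)/s-.5+y0) for x,y in pts]
def T1(*p): return pix(p,4,160,130)
def T2(*p): return pix(p,6,360,180)
def S1(*p): return pix(p,4,200,110)
def S2(*p): return pix(p,5,300,240)
def go(name,D,pts,z):
    P=np.array([onz(D,*p,z)[:2] for p in pts]); print(name,P.round(1).tolist(),'mean',P.mean(0).round(1)); return P
c=go('caddy corners',d,T1((519,77),(649,75),(660,303),(524,306)),14)
print('edges',[np.linalg.norm(c[i]-c[(i+1)%4]).round(1) for i in range(4)])
go('caddy corners side',e,S1((454,372),(657,310),(719,380),(502,456)),14)
go('wells top: big, small centre at rim', d, T1((586,139),(588,247)),11)
c=go('tray corners',d,T1((291,46),(430,41),(436,270),(293,274)),12)
print('edges',[np.linalg.norm(c[i]-c[(i+1)%4]).round(1) for i in range(4)])
go('tray side',e,S1((411,240),(598,187),(655,255),(458,312)),12)
c=go('rest corners',d,T1((34,97),(202,97),(201,240),(31,242)),6)
print('edges',[np.linalg.norm(c[i]-c[(i+1)%4]).round(1) for i in range(4)])
go('rest screws',d,T1((44,134),(186,131),(187,198),(44,199)),6)
go('rest screws side',e,S1((380,118),(450,100),(498,155),(423,173)),6)
go('pot lid',d,T1((450,453)),57); go('pot lid side',e,S1((283,316)),57)
go('tin',d,T2((207,238)),42); go('tin side',e,S2((195,178)),42)
p=go('pencil',d,T2((419,108),(434,438)),6);print(np.linalg.norm(p[0]-p[1]))
p=go('pencil side',e,S2((432,384),(103,498)),6);print(np.linalg.norm(p[0]-p[1]))
p=go('marker',d,T1((267,352),(237,546)),8);print(np.linalg.norm(p[0]-p[1]))
p=go('marker side',e,S1((336,244),(164,265)),8);print(np.linalg.norm(p[0]-p[1]))
go('dial face',d,T1((642,416)),22); go('dial side',e,S1((379,464)),22)
go('dial stem top',d,T1((643,470),(649,525)),11)
go('dial stem side',e,S1((332,492),(283,512)),11)
E
python3 m1.py
```

```text
caddy corners [[698.4, -92.9], [700.3, -178.7], [547.2, -185.3], [545.0, -97.8]] mean [ 622.8 -138.7]
edges [np.float64(85.8), np.float64(153.2), np.float64(87.6), np.float64(153.5)]
caddy corners side [[543.9, -103.8], [694.9, -94.0], [701.6, -172.2], [545.1, -186.3]] mean [ 621.4 -139.1]
wells top: big, small centre at rim [[657.2, -137.2], [584.6, -138.8]] mean [ 620.9 -138. ]
tray corners [[719.6, 58.2], [723.6, -33.5], [568.8, -40.6], [565.9, 51.5]] mean [644.5   8.9]
edges [np.float64(91.8), np.float64(154.9), np.float64(92.1), np.float64(153.9)]
tray side [[564.3, 42.5], [717.6, 54.7], [721.4, -36.1], [568.1, -45.5]] mean [642.8   3.9]
rest corners [[685.4, 227.0], [686.1, 116.7], [589.4, 113.0], [587.6, 222.9]] mean [637.1 169.9]
edges [np.float64(110.3), np.float64(96.7), np.float64(109.8), np.float64(97.9)]
rest screws [[660.2, 218.9], [662.7, 126.1], [617.4, 123.4], [616.3, 216.2]] mean [639.2 171.2]
rest screws side [[595.8, 212.6], [657.9, 217.9], [665.7, 129.5], [602.8, 127.2]] mean [630.6 171.8]
pot lid [[446.6, -55.7]] mean [446.6 -55.7]
pot lid side [[444.9, -60.2]] mean [444.9 -60.2]
tin [[507.5, -358.0]] mean [ 507.5 -358. ]
tin side [[506.3, -360.3]] mean [ 506.3 -360.3]
pencil [[570.3, -460.4], [426.8, -459.9]] mean [ 498.6 -460.2]
143.45762397626876
pencil side [[566.6, -461.6], [427.8, -459.9]] mean [ 497.2 -460.8]
138.81704495078114
marker [[515.6, 67.1], [392.2, 81.2]] mean [453.9  74.2]
124.14750194440789
marker side [[513.6, 62.4], [392.1, 82.4]] mean [452.8  72.4]
123.13129820151838
dial face [[473.2, -173.3]] mean [ 473.2 -173.3]
dial side [[470.4, -173.5]] mean [ 470.4 -173.5]
dial stem top [[440.0, -174.2], [405.4, -177.9]] mean [ 422.7 -176.1]
dial stem side [[439.6, -175.4], [407.8, -180.6]] mean [ 423.7 -178. ]
```

Both views agree within 2–5 mm, and edge lengths match the given sizes: caddy 86x153, tray 92x154, pencil 143, marker 124. The x–y positions I'll use, in mm:

| Thing | x, y |
|---|---|
| Pot | (446,-57) |
| Tin | (507,-359) |
| Pencil | (498,-460) |
| Marker | (453.5,73.5) |
| Dial | (472,-173) |
| Small well | (584,-139.5) |
| Large well | (656,-137.5) |
| Dial spot in tray | (658,8) |
| Pen rest notches | (637,198) and (638,144) |

First I'll lift the arm and swing it over the bench.

>>> arm_command(
  series=[
    {"dz": 1.2,"hand": 1},
    {"dz": 2,"az": 0.5,"hand": 1},
    {"dx": 0.9,"dy": -0.6,"dz": 2.2,"az": 1,"hand": 1},
    {"dx": 1.9,"dy": -1.1,"dz": 2.2,"az": 1.5,"hand": 1},
    {"dx": 2.9,"dy": -1.7,"dz": 2.2,"az": 2,"hand": 1},
    {"dx": 3.9,"dy": -2.3,"dz": 2.2,"az": 2.5,"hand": 1},
    {"dx": 4.9,"dy": -2.9,"dz": 2.2,"az": 3,"hand": 1},
    {"dx": 5.9,"dy": -3.5,"dz": 2.2,"az": 3,"hand": 1},
  ],
  squeeze=20,
)

```text
invalid input
```

>>> arm_command(
  series=[
    {"dx": 0,"dy": 0,"dz": 1.2,"ax": 0,"ay": 0,"az": 0,"hand": 1},
    {"dx": 0,"dy": 0,"dz": 2,"ax": 0,"ay": 0,"az": 0.5,"hand": 1},
    {"dx": 0.9,"dy": -0.6,"dz": 2.2,"ax": 0,"ay": 0,"az": 1,"hand": 1},
    {"dx": 1.9,"dy": -1.1,"dz": 2.2,"ax": 0,"ay": 0,"az": 1.5,"hand": 1},
    {"dx": 2.9,"dy": -1.7,"dz": 2.2,"ax": 0,"ay": 0,"az": 2,"hand": 1},
    {"dx": 3.9,"dy": -2.3,"dz": 2.2,"ax": 0,"ay": 0,"az": 2.5,"hand": 1},
    {"dx": 4.9,"dy": -2.9,"dz": 2.2,"ax": 0,"ay": 0,"az": 3,"hand": 1},
    {"dx": 5.9,"dy": -3.5,"dz": 2.2,"ax": 0,"ay": 0,"az": 3,"hand": 1},
  ],
  squeeze=20,
)

```text
time: 1.05
position: [382.3, 492.4, 319.7]
orientation: [0.694, 0.72, 0.0, -0.0]
force: [-0.2, -0.8, -0.0]
width: 1.004
```

>>> arm_command(
  series=[
    {"dx": 0.4,"dy": -1.1,"dz": 0,"ax": 0,"ay": 0,"az": 0,"hand": 1},
    {"dx": 0.8,"dy": -2.2,"dz": 0,"ax": 0,"ay": 0,"az": 0,"hand": 1},
    {"dx": 1.2,"dy": -3.3,"dz": 0,"ax": 0,"ay": 0,"az": 0,"hand": 1},
    {"dx": 1.6,"dy": -4.4,"dz": -0.2,"ax": 0,"ay": 0,"az": 0,"hand": 1},
    {"dx": 2,"dy": -5.5,"dz": -0.4,"ax": 0,"ay": 0,"az": 0,"hand": 1},
    {"dx": 2.2,"dy": -6.6,"dz": -0.6,"ax": 0,"ay": 0,"az": 0,"hand": 1},
    {"dx": 2.2,"dy": -7.7,"dz": -0.8,"ax": 0,"ay": 0,"az": 0,"hand": 1},
    {"dx": 2.2,"dy": -8.8,"dz": -1.2,"ax": 0,"ay": 0,"az": 0,"hand": 1},
  ],
)

```text
time: 1.85
position: [469.5, 139.9, 272.1]
orientation: [0.694, 0.72, 0.001, 0.0]
force: [1.1, -0.8, -0.5]
width: 0.997
```

>>> arm_command(
  series=[
    {"dx": -0.15,"dy": -1.2,"dz": -0.4,"ax": 0,"ay": 0,"az": 0,"hand": 1},
    {"dx": -0.3,"dy": -2.4,"dz": -0.8,"ax": 0,"ay": 0,"az": 0,"hand": 1},
    {"dx": -0.45,"dy": -3.6,"dz": -1.2,"ax": 0,"ay": 0,"az": 0,"hand": 1},
    {"dx": -0.6,"dy": -4.7,"dz": -1.6,"ax": 0,"ay": 0,"az": 0,"hand": 1},
    {"dx": -0.6,"dy": -4.95,"dz": -2.6,"ax": 0,"ay": 0,"az": 0,"hand": 1},
    {"dx": -0.6,"dy": -4.95,"dz": -3.7,"ax": 0,"ay": 0,"az": 0,"hand": 1},
    {"dx": -0.6,"dy": -4.95,"dz": -4.4,"ax": 0,"ay": 0,"az": 0,"hand": 1},
    {"dx": -0.6,"dy": -4.95,"dz": -4.4,"ax": 0,"ay": 0,"az": 0,"hand": 1},
  ],
)

```text
time: 2.65
position: [442.2, -56.5, 92.8]
orientation: [0.694, 0.72, -0.003, -0.002]
force: [0.5, 0.4, 0.4]
width: 1.0
```

```bash
python3 - <<'E'
from h import *
w=snapshot('wrist'); crop(w['image'],0,0,640,400,1.25,'w1.png')
E
```

```text
(no output)
```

View pics/w1.png

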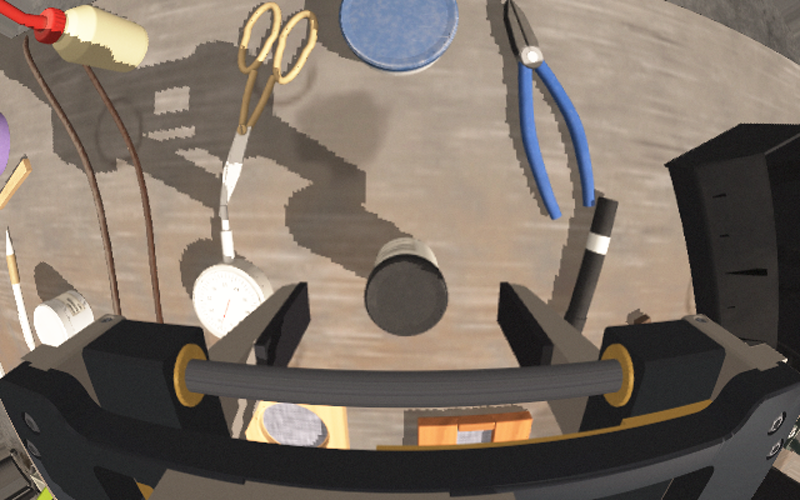

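```bash
python3 - <<'E'
from h import *
w=snapshot('wrist'); print(sense()['position'])
im=cv2.cvtColor(w['image'],cv2.COLOR_RGB2GRAY); sub=im[205:280,280:370]
m=((im<62).astype(np.uint8)); m[:205]=0;m[275:]=0;m[:,:285]=0;m[:,365:]=0
c=max(cv2.findContours(m,cv2.RETR_EXTERNAL,cv2.CHAIN_APPROX_NONE)[0],key=cv2.contourArea)
e=cv2.fitEllipse(c);print(e, onz(w,*e[0],57,True))
e0=e[0]
for a in (-e[1][0]/2,e[1][0]/2): print(onz(w,e0[0]+a,e0[1],57,True))
# dial, marker
for n,(x,y),z in [('dial',(231,299),22),('stemtip',(224,205),11),('mark tip',(606,200),8),('smallwell',(0,0),14)]:
    print(n,onz(w,(x+.5)/1.25-.5,(y+.5)/1.25-.5,z,True).round(1))
E
```

```text
[445.11082105 -56.47373408  95.93254752]
((341.1510009765625, 211.6240997314453), (10.46222972869873, 33.82939910888672), 118.28911590576172) [430.39440196 -45.88235335  57.        ]
[430.51432315 -49.25913971  57.        ]
[430.27592363 -42.49874789  57.        ]
dial [ 470.8 -172.9   22. ]
stemtip [ 408.7 -178.    11. ]
mark tip [395.5  79.7   8. ]
smallwell [ 185. -482.   14.]
```

>>> arm_command(
  series=[
    {"dx": 0,"dy": 0,"dz": -0.7,"ax": 0,"ay": 0,"az": 0,"hand": 1},
    {"dx": 0,"dy": 0,"dz": -1.2,"ax": 0,"ay": 0,"az": 0,"hand": 1},
    {"dx": 0,"dy": 0,"dz": -1.4,"ax": 0,"ay": 0,"az": 0,"hand": 1},
    {"dx": 0,"dy": 0,"dz": -1.4,"ax": 0,"ay": 0,"az": 0,"hand": 0.3},
    {"dx": 0,"dy": 0,"dz": -1.4,"ax": 0,"ay": 0,"az": 0,"hand": 0.3},
    {"dx": 0,"dy": 0,"dz": -1.4,"ax": 0,"ay": 0,"az": 0,"hand": 0.3},
    {"dx": 0,"dy": 0,"dz": -1.4,"ax": 0,"ay": 0,"az": 0,"hand": 0.3},
    {"dx": 0,"dy": 0,"dz": -1.4,"ax": 0,"ay": 0,"az": 0,"hand": 0.3},
  ],
  squeeze=20,
)

```text
time: 3.55
position: [445.3, -56.3, 40.1]
orientation: [0.694, 0.72, 0.0, 0.0]
force: [-0.4, 0.1, -0.0]
width: 0.589
```

>>> arm_command(
  series=[
    {"dx": 0,"dy": 0,"dz": 0,"ax": 0,"ay": 0,"az": 0,"hand": 0.3},
    {"dx": 0,"dy": 0,"dz": 0,"ax": 0,"ay": 0,"az": 0,"hand": 0.3},
    {"dx": 0,"dy": 0,"dz": 0,"ax": 0,"ay": 0,"az": 0,"hand": 0.3},
    {"dx": 0,"dy": 0,"dz": 0.5,"ax": 0,"ay": 0,"az": 0,"hand": 0.3},
    {"dx": 0,"dy": 0,"dz": 1.2,"ax": 0,"ay": 0,"az": 0,"hand": 0.3},
    {"dx": 0.5,"dy": -0.3,"dz": 1.5,"ax": 0,"ay": 0,"az": 0,"hand": 0.3},
    {"dx": 1.2,"dy": -0.7,"dz": 1.5,"ax": 0,"ay": 0,"az": 0,"hand": 0.3},
    {"dx": 2,"dy": -1.2,"dz": 1.5,"ax": 0,"ay": 0,"az": 0,"hand": 0.3},
  ],
)

```text
time: 4.35
position: [525.5, -104.0, 100.0]
orientation: [0.693, 0.721, 0.0, -0.0]
force: [0.3, -0.9, -1.3]
width: 0.46
```

>>> arm_command(
  series=[
    {"dx": 0.7,"dy": -0.4,"dz": 0,"ax": 0,"ay": 0,"az": 0,"hand": 0.3},
    {"dx": 1.2,"dy": -0.75,"dz": 0,"ax": 0,"ay": 0,"az": 0,"hand": 0.3},
    {"dx": 1.47,"dy": -0.88,"dz": -0.3,"ax": 0,"ay": 0,"az": 0,"hand": 0.3},
    {"dx": 1.47,"dy": -0.88,"dz": -0.6,"ax": 0,"ay": 0,"az": 0,"hand": 0.3},
    {"dx": 1.47,"dy": -0.88,"dz": -0.7,"ax": 0,"ay": 0,"az": 0,"hand": 0.3},
    {"dx": 1.47,"dy": -0.88,"dz": -0.7,"ax": 0,"ay": 0,"az": 0,"hand": 0.3},
    {"dx": 1.47,"dy": -0.88,"dz": -0.7,"ax": 0,"ay": 0,"az": 0,"hand": 0.3},
    {"dx": 1.47,"dy": -0.88,"dz": -0.7,"ax": 0,"ay": 0,"az": 0,"hand": 0.3},
  ],
)

```text
time: 5.15
position: [583.7, -139.2, 72.2]
orientation: [0.694, 0.72, 0.0, 0.0]
force: [-0.3, -1.2, -0.7]
width: 0.46
```

```bash
python3 - <<'E'
from h import *
w=snapshot('wrist'); crop(w['image'],160,100,480,340,2.5,'w2.png')
s=snapshot('side'); crop(s['image'],220,120,420,260,4,'s3.png'); print(sense()['position'])
E
```

```text
[ 583.9153166  -139.35494494   72.20375   ]
```

View pics/w2.png

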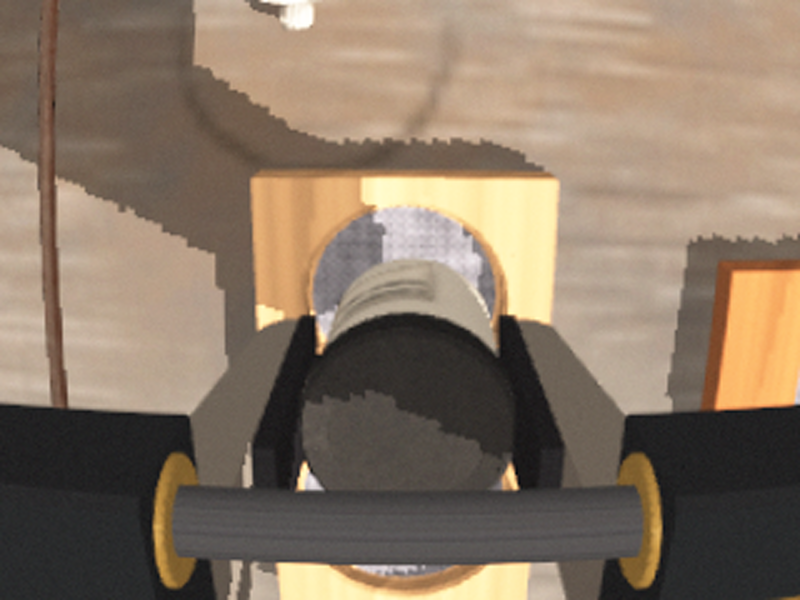

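View pics/s3.png

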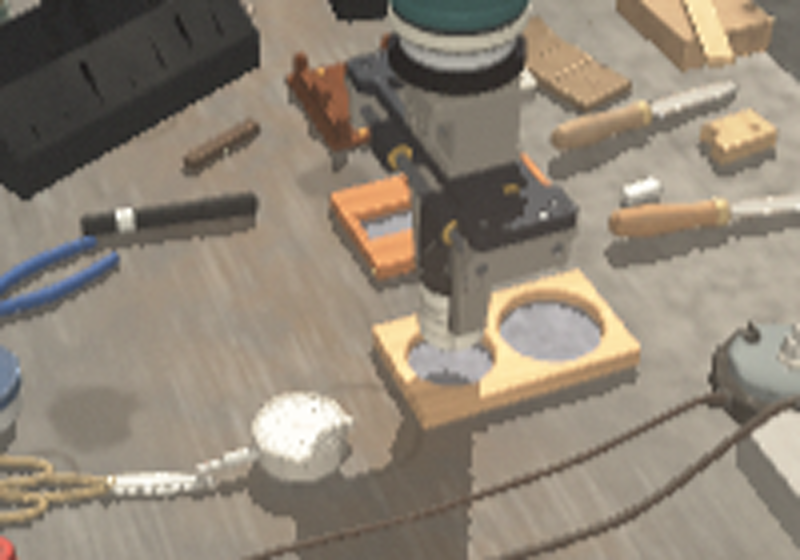

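```bash
python3 - <<'E'
from h import *
w=snapshot('wrist')
f=lambda x,y,z:onz(w,(x+.5)/2.5-.5+160,(y+.5)/2.5-.5+100,z,True).round(1)
for p in [(251,172,14),(557,174,14),(405,205,14),(311,280,14),(500,280,14),(412,400,87.5),(300,400,87.5),(517,400,87.5),(720,262,12)]: print(p,f(*p))
E
```

```text
(251, 172, 14) [ 547.7 -185.3   14. ]
(557, 174, 14) [545.1 -99.8  14. ]
(405, 205, 14) [ 555.7 -141.9   14. ]
(311, 280, 14) [ 578.6 -168.    14. ]
(500, 280, 14) [ 576.6 -113.9   14. ]
(412, 400, 87.5) [ 579.5 -139.3   87.5]
(300, 400, 87.5) [ 580.6 -161.5   87.5]
(517, 400, 87.5) [ 579.  -118.5   87.5]
(720, 262, 12) [569.5 -46.   12. ]
```

>>> arm_command(
  series=[
    {"dx": 0.02,"dy": -0.03,"dz": -0.2,"ax": 0,"ay": 0,"az": 0,"hand": 0.3},
    {"dx": 0.02,"dy": -0.03,"dz": -0.45,"ax": 0,"ay": 0,"az": 0,"hand": 0.3},
    {"dx": 0.02,"dy": -0.03,"dz": -0.64,"ax": 0,"ay": 0,"az": 0,"hand": 0.3},
    {"dx": 0.02,"dy": -0.03,"dz": -0.64,"ax": 0,"ay": 0,"az": 0,"hand": 0.3},
    {"dx": 0.02,"dy": -0.03,"dz": -0.64,"ax": 0,"ay": 0,"az": 0,"hand": 0.8},
    {"dx": 0.02,"dy": -0.03,"dz": -0.64,"ax": 0,"ay": 0,"az": 0,"hand": 0.8},
    {"dx": 0.02,"dy": -0.03,"dz": -0.64,"ax": 0,"ay": 0,"az": 0,"hand": 0.8},
    {"dx": 0.02,"dy": -0.03,"dz": -0.64,"ax": 0,"ay": 0,"az": 0,"hand": 0.8},
  ],
)

```text
time: 6.1
position: [584.5, -140.9, 46.0]
orientation: [0.694, 0.72, 0.0, 0.0]
force: [0.3, -0.3, 0.3]
width: 0.787
```

>>> arm_command(
  series=[
    {"dx": 0,"dy": 0,"dz": 0.7,"ax": 0,"ay": 0,"az": 0,"hand": 0.8},
    {"dx": 0,"dy": 0,"dz": 1.6,"ax": 0,"ay": 0,"az": 0,"hand": 1},
    {"dx": -0.4,"dy": -0.1,"dz": 2,"ax": 0,"ay": 0,"az": 0,"hand": 1},
    {"dx": -1.2,"dy": -0.3,"dz": 2,"ax": 0,"ay": 0,"az": 0.3,"hand": 1},
    {"dx": -2.1,"dy": -0.6,"dz": 2,"ax": 0,"ay": 0,"az": 0.55,"hand": 1},
    {"dx": -2.8,"dy": -0.8,"dz": 1.8,"ax": 0,"ay": 0,"az": 0.55,"hand": 1},
    {"dx": -2.82,"dy": -0.81,"dz": 1.2,"ax": 0,"ay": 0,"az": 0.55,"hand": 1},
    {"dx": -2.82,"dy": -0.81,"dz": 0.8,"ax": 0,"ay": 0,"az": 0.55,"hand": 1},
  ],
)

```text
time: 6.9
position: [470.8, -173.6, 77.7]
orientation: [0.677, 0.736, 0.0, 0.0]
force: [-0.4, 0.5, 0.3]
width: 1.002
```

```bash
python3 - <<'E'
from h import *
w=snapshot('wrist'); crop(w['image'],160,80,480,320,2.5,'w3.png'); print(sense()['position'])
import pickle; pickle.dump(w,open('w3.pkl','wb'))
t=snapshot('top'); crop(t['image'],160,130,360,280,4,'t3.png')
E
```

```text
[ 469.87357913 -172.84502383   75.60435169]
```

View pics/w3.png

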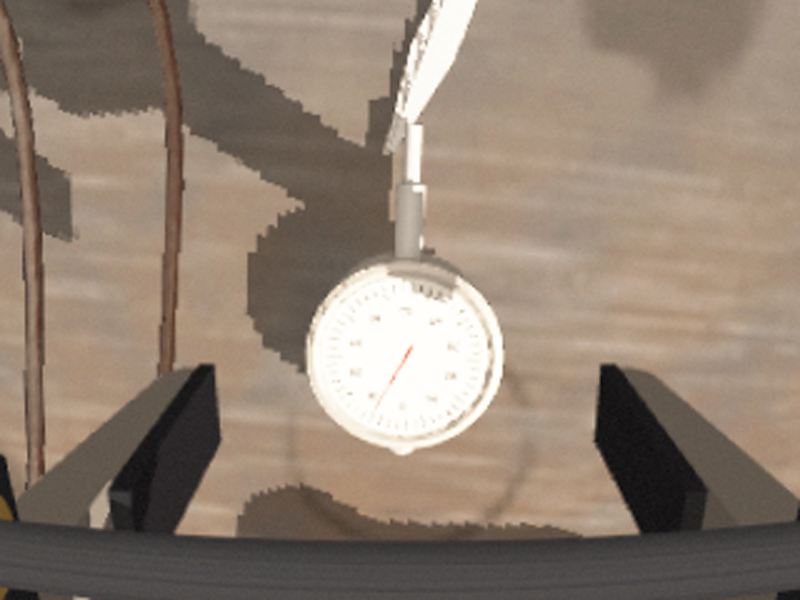

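View pics/t3.png

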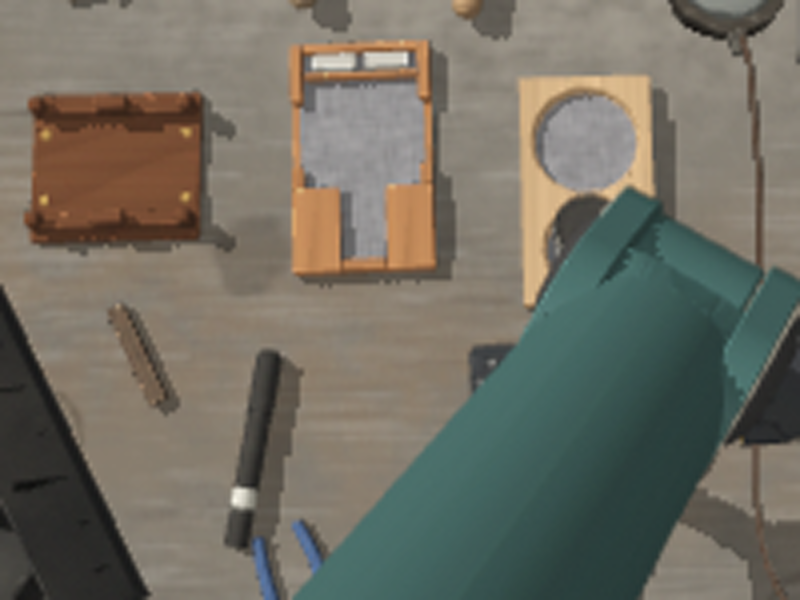

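```bash
python3 - <<'E'
from h import *
w=load('w3.pkl')
f=lambda x,y,z:onz(w,(x+.5)/2.5-.5+160,(y+.5)/2.5-.5+80,z,True).round(1)
for p in [(306,350,11),(504,350,11),(405,448,22),(404,262,22),(405,355,22),(413,127,11),(408,250,11),(600,370,58),(212,370,58)]: print(p,f(*p))
p=proj(w,[472,-173,22],True); print((p-[160,80]+.5)*2.5)
s=sense(); print(s['position'],s['orientation'])
E
```

```text
(306, 350, 11) [ 475.9 -204.5   11. ]
(504, 350, 11) [ 470.9 -145.1   11. ]
(405, 448, 22) [ 500.4 -172.5   22. ]
(404, 262, 22) [ 444.2 -177.5   22. ]
(405, 355, 22) [ 471.1 -175.    22. ]
(413, 127, 11) [ 407.4 -178.    11. ]
(408, 250, 11) [ 442.9 -176.5   11. ]
(600, 370, 58) [ 458.9 -128.4   58. ]
(212, 370, 58) [ 466.8 -222.2   58. ]
[412.11832638 358.92302787]
[ 470.25808118 -172.88461643   76.63656894] [ 0.67659168  0.73635651 -0.00079613 -0.00147141]
```

>>> arm_command(
  series=[
    {"dx": 0.04,"dy": -0.02,"dz": -0.5,"ax": 0,"ay": 0,"az": 0,"hand": 1},
    {"dx": 0.04,"dy": -0.02,"dz": -1,"ax": 0,"ay": 0,"az": 0,"hand": 1},
    {"dx": 0.04,"dy": -0.02,"dz": -1.3,"ax": 0,"ay": 0,"az": 0,"hand": 1},
    {"dx": 0.04,"dy": -0.02,"dz": -1.42,"ax": 0,"ay": 0,"az": 0,"hand": 1},
    {"dx": 0.04,"dy": -0.02,"dz": -1.42,"ax": 0,"ay": 0,"az": 0,"hand": 0.9},
    {"dx": 0.04,"dy": -0.02,"dz": -1.42,"ax": 0,"ay": 0,"az": 0,"hand": 0.5},
    {"dx": 0.04,"dy": -0.02,"dz": -1.42,"ax": 0,"ay": 0,"az": 0,"hand": 0.4},
    {"dx": 0.04,"dy": -0.02,"dz": -1.42,"ax": 0,"ay": 0,"az": 0,"hand": 0.4},
  ],
)

```text
time: 7.8
position: [473.7, -174.1, 21.8]
orientation: [0.676, 0.737, 0.0, 0.0]
force: [-0.3, 0.2, 0.9]
width: 0.673
```

>>> arm_command(
  series=[
    {"dx": 0,"dy": 0,"dz": 0,"ax": 0,"ay": 0,"az": 0,"hand": 0.4},
    {"dx": 0,"dy": 0,"dz": 0,"ax": 0,"ay": 0,"az": 0,"hand": 0.4},
    {"dx": 0,"dy": 0,"dz": 0.3,"ax": 0,"ay": 0,"az": 0,"hand": 0.4},
    {"dx": 0,"dy": 0,"dz": 0.9,"ax": 0,"ay": 0,"az": 0,"hand": 0.4},
    {"dx": 0,"dy": 0,"dz": 1.6,"ax": 0,"ay": 0,"az": 0,"hand": 0.4},
    {"dx": 0.4,"dy": 0.4,"dz": 2,"ax": 0,"ay": 0,"az": 0,"hand": 0.4},
    {"dx": 1,"dy": 1,"dz": 2.1,"ax": 0,"ay": 0,"az": 0,"hand": 0.4},
    {"dx": 1.7,"dy": 1.7,"dz": 2.1,"ax": 0,"ay": 0,"az": -0.15,"hand": 0.4},
  ],
)

```text
time: 8.6
position: [542.1, -106.3, 107.2]
orientation: [0.682, 0.731, 0.001, 0.001]
force: [1.2, -0.5, -2.2]
width: 0.606
```

>>> arm_command(
  series=[
    {"dx": 0.7,"dy": 0.7,"dz": 0,"ax": 0,"ay": 0,"az": -0.1,"hand": 0.4},
    {"dx": 1.4,"dy": 1.4,"dz": 0,"ax": 0,"ay": 0,"az": -0.2,"hand": 0.4},
    {"dx": 2.1,"dy": 2.1,"dz": 0,"ax": 0,"ay": 0,"az": -0.2,"hand": 0.4},
    {"dx": 2.7,"dy": 2.7,"dz": -0.2,"ax": 0,"ay": 0,"az": -0.2,"hand": 0.4},
    {"dx": 2.9,"dy": 2.85,"dz": -0.6,"ax": 0,"ay": 0,"az": -0.2,"hand": 0.4},
    {"dx": 2.9,"dy": 2.85,"dz": -1,"ax": 0,"ay": 0,"az": -0.2,"hand": 0.4},
    {"dx": 2.9,"dy": 2.85,"dz": -1,"ax": 0,"ay": 0,"az": -0.2,"hand": 0.4},
    {"dx": 2.9,"dy": 2.85,"dz": -1,"ax": 0,"ay": 0,"az": -0.2,"hand": 0.4},
  ],
)

```text
time: 9.4
position: [656.2, 6.4, 65.0]
orientation: [0.688, 0.725, -0.001, -0.0]
force: [-0.1, -0.1, -1.4]
width: 0.606
```

```bash
python3 - <<'E'
from h import *
import pickle
w=snapshot('wrist'); crop(w['image'],160,80,480,320,2.5,'w4.png'); s=sense();print(s['position'],s['orientation'])
pickle.dump(w,open('w4.pkl','wb'))
s=snapshot('side'); crop(s['image'],220,120,420,260,4,'s4.png')
E
```

```text
[656.81555228   6.43504884  65.68518686] [ 6.88381547e-01  7.25348698e-01 -2.99843082e-04  1.46142006e-04]
```

View pics/w4.png

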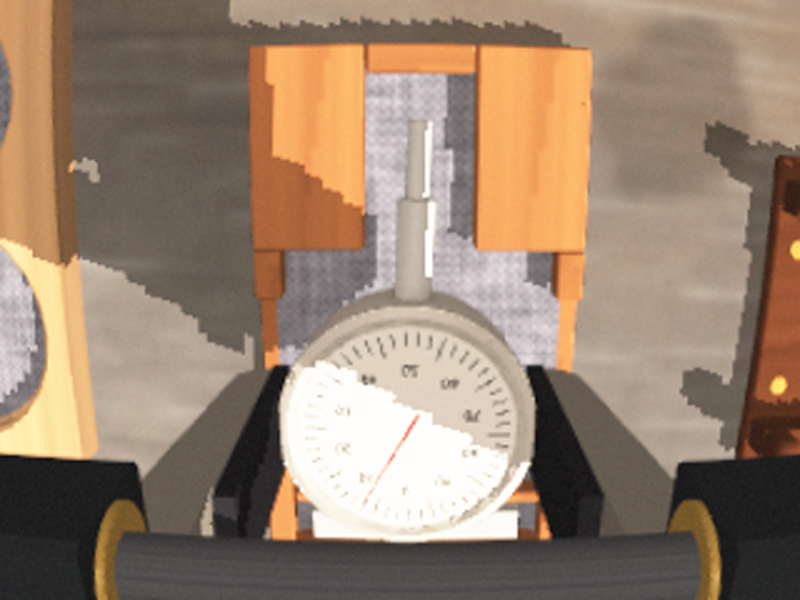

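View pics/s4.png

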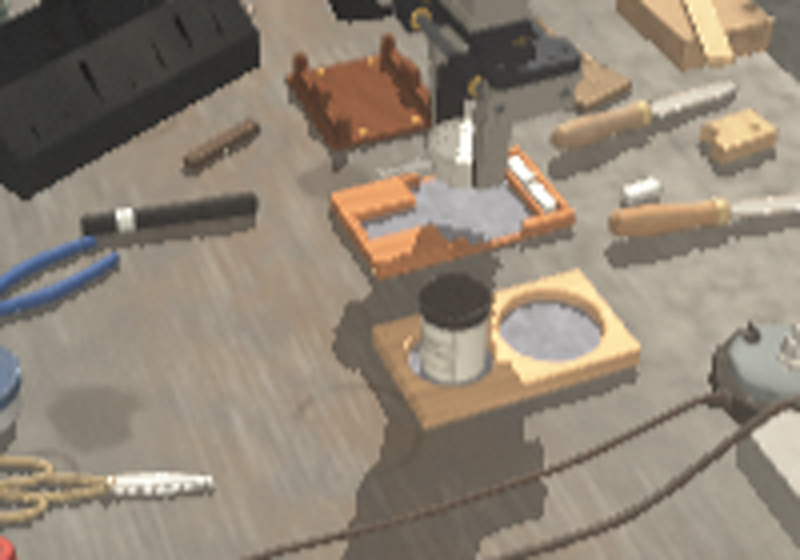

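```bash
python3 - <<'E'
from h import *
w=load('w4.pkl')
f=lambda x,y,z:onz(w,(x+.5)/2.5-.5+160,(y+.5)/2.5-.5+80,z,True).round(1)
for p in [(250,47,12),(590,49,12),(364,248,12),(476,248,12),(366,47,12),(475,47,12),(283,425,60),(535,425,60),(409,538,66),(409,425,66),(420,122,55),(415,295,55)]: print(p,f(*p))
E
```

```text
(250, 47, 12) [572.1 -40.8  12. ]
(590, 49, 12) [567.6  49.7  12. ]
(364, 248, 12) [625.4  -7.9  12. ]
(476, 248, 12) [623.8  22.5  12. ]
(366, 47, 12) [571.4  -9.8  12. ]
(475, 47, 12) [569.8  18.8  12. ]
(283, 425, 60) [657.2 -22.3  60. ]
(535, 425, 60) [654.2  34.3  60. ]
(409, 538, 66) [681.4   7.3  66. ]
(409, 425, 66) [652.8   5.8  66. ]
(420, 122, 55) [589.5   4.8  55. ]
(415, 295, 55) [626.8   5.7  55. ]
```

>>> arm_command(
  series=[
    {"dx": 0.13,"dy": 0.06,"dz": -0.2,"ax": 0,"ay": 0,"az": 0,"hand": 0.4},
    {"dx": 0.13,"dy": 0.06,"dz": -0.5,"ax": 0,"ay": 0,"az": 0,"hand": 0.4},
    {"dx": 0.13,"dy": 0.06,"dz": -0.8,"ax": 0,"ay": 0,"az": 0,"hand": 0.4},
    {"dx": 0.13,"dy": 0.06,"dz": -0.98,"ax": 0,"ay": 0,"az": 0,"hand": 0.4},
    {"dx": 0.13,"dy": 0.06,"dz": -0.98,"ax": 0,"ay": 0,"az": 0,"hand": 0.4},
    {"dx": 0.13,"dy": 0.06,"dz": -0.98,"ax": 0,"ay": 0,"az": 0,"hand": 0.75},
    {"dx": 0.13,"dy": 0.06,"dz": -0.98,"ax": 0,"ay": 0,"az": 0,"hand": 0.75},
    {"dx": 0.13,"dy": 0.06,"dz": -0.98,"ax": 0,"ay": 0,"az": 0,"hand": 0.75},
  ],
)

```text
time: 10.3
position: [662.6, 10.4, 25.9]
orientation: [0.688, 0.726, 0.0, 0.0]
force: [-0.3, 0.3, 0.2]
width: 0.749
```

>>> arm_command(
  series=[
    {"dx": 0,"dy": 0,"dz": 0.5,"ax": 0,"ay": 0,"az": 0,"hand": 0.75},
    {"dx": 0,"dy": 0,"dz": 1.3,"ax": 0,"ay": 0,"az": 0,"hand": 0.75},
    {"dx": -0.5,"dy": 0.15,"dz": 2,"ax": 0,"ay": 0,"az": -0.3,"hand": 0.8},
    {"dx": -1.5,"dy": 0.45,"dz": 2,"ax": 0,"ay": 0,"az": -0.7,"hand": 0.8},
    {"dx": -2.6,"dy": 0.8,"dz": 2,"ax": 0,"ay": 0,"az": -1.2,"hand": 0.6},
    {"dx": -3.7,"dy": 1.15,"dz": 2,"ax": 0,"ay": 0,"az": -1.7,"hand": 0.5},
    {"dx": -4.7,"dy": 1.45,"dz": 1.9,"ax": 0,"ay": 0,"az": -2.1,"hand": 0.5},
    {"dx": -5.22,"dy": 1.55,"dz": 1.5,"ax": 0,"ay": 0,"az": -2.1,"hand": 0.5},
  ],
)

```text
time: 11.1
position: [451.4, 74.0, 86.9]
orientation: [0.751, 0.661, 0.001, -0.0]
force: [0.0, -0.3, -1.1]
width: 0.503
```

```bash
python3 - <<'E'
from h import *
import pickle
w=snapshot('wrist'); crop(w['image'],160,80,480,320,2.5,'w5.png'); s=sense();print(s['position'],s['orientation'])
pickle.dump(w,open('w5.pkl','wb'))
t=snapshot('top'); crop(t['image'],160,130,360,280,4,'t5.png')
E
```

```text
[446.94583143  73.77087741  84.07362461] [ 0.75023714  0.6611606  -0.00228738 -0.00238012]
```

View pics/w5.png

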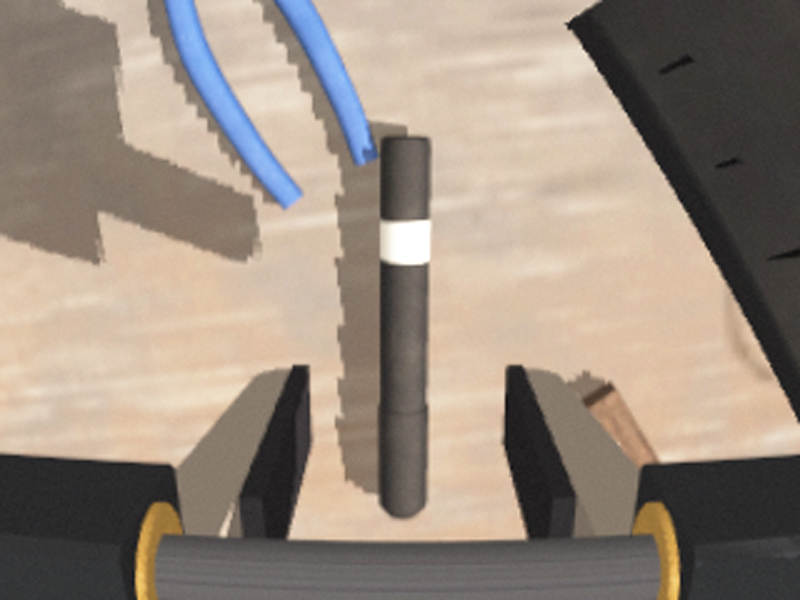

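View pics/t5.png

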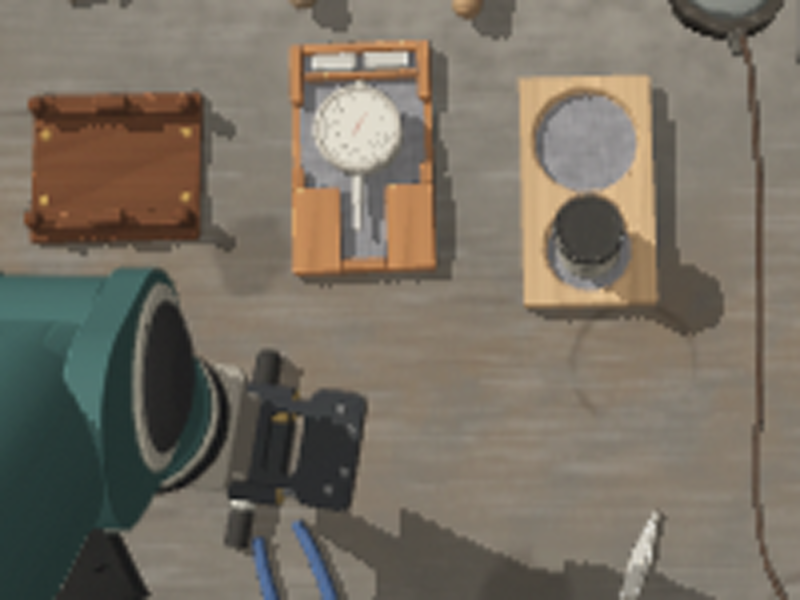

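```bash
python3 - <<'E'
from h import *
d=load('s0.pkl')['top']
g=lambda x,y,z:onz(d,(x+.5)/4-.5+160,(y+.5)/4-.5+130,z).round(1)
print('dial',g(356,127,26),'tip',g(358,230,15)); print('pot',g(590,229,63))
print('groove',g(342,240,12),g(387,240,12))
w=load('w5.pkl')
f=lambda x,y,z:onz(w,(x+.5)/2.5-.5+160,(y+.5)/2.5-.5+80,z,True).round(1)
for p in [(405,137,8),(403,515,8),(380,240,8),(431,240,8),(306,366,68),(505,366,68)]: print(p,f(*p))
print(sense()['position'])
E
```

```text
dial [660.2  11.6  26. ] tip [594.4  10.   15. ]
pot [ 584.9 -140.2   63. ]
groove [588.4  20.6  12. ] [588.5  -8.5  12. ]
(405, 137, 8) [391.8  80.2   8. ]
(403, 515, 8) [517.5  63.2   8. ]
(380, 240, 8) [421.9  68.6   8. ]
(431, 240, 8) [423.9  84.    8. ]
(306, 366, 68) [438.8  50.6  68. ]
(505, 366, 68) [444.8  97.3  68. ]
[449.84078278  73.18672219  85.04388237]
```

>>> arm_command(
  series=[
    {"dx": 0.02,"dy": -0.02,"dz": -0.6,"ax": 0,"ay": 0,"az": 0,"hand": 0.5},
    {"dx": 0.02,"dy": -0.02,"dz": -1.1,"ax": 0,"ay": 0,"az": 0,"hand": 0.5},
    {"dx": 0.02,"dy": -0.02,"dz": -1.5,"ax": 0,"ay": 0,"az": 0,"hand": 0.5},
    {"dx": 0.02,"dy": -0.02,"dz": -1.65,"ax": 0,"ay": 0,"az": 0,"hand": 0.5},
    {"dx": 0.02,"dy": -0.02,"dz": -1.65,"ax": 0,"ay": 0,"az": 0,"hand": 0.2},
    {"dx": 0.02,"dy": -0.02,"dz": -1.65,"ax": 0,"ay": 0,"az": 0,"hand": 0.05},
    {"dx": 0.02,"dy": -0.02,"dz": -1.65,"ax": 0,"ay": 0,"az": 0,"hand": 0.05},
    {"dx": 0.02,"dy": -0.02,"dz": -1.65,"ax": 0,"ay": 0,"az": 0,"hand": 0.05},
  ],
)

```text
time: 12.0
position: [455.2, 71.8, 20.7]
orientation: [0.751, 0.66, 0.001, 0.0]
force: [0.7, 0.8, 2.2]
width: 0.177
```

>>> arm_command(
  series=[
    {"dx": 0,"dy": 0,"dz": 0,"ax": 0,"ay": 0,"az": 0,"hand": 0.05},
    {"dx": 0,"dy": 0,"dz": 0.4,"ax": 0,"ay": 0,"az": 0,"hand": 0.05},
    {"dx": 0,"dy": 0,"dz": 1.2,"ax": 0,"ay": 0,"az": 0,"hand": 0.05},
    {"dx": 0.2,"dy": 0,"dz": 2,"ax": 0,"ay": 0,"az": 0.3,"hand": 0.05},
    {"dx": 0.9,"dy": 0.1,"dz": 2.3,"ax": 0,"ay": 0,"az": 0.7,"hand": 0.05},
    {"dx": 1.8,"dy": 0.4,"dz": 2.3,"ax": 0,"ay": 0,"az": 1.2,"hand": 0.05},
    {"dx": 2.7,"dy": 0.9,"dz": 2.3,"ax": 0,"ay": 0,"az": 1.6,"hand": 0.05},
    {"dx": 3.5,"dy": 1.6,"dz": 2.3,"ax": 0,"ay": 0,"az": 2,"hand": 0.05},
  ],
)

```text
time: 12.8
position: [596.4, 134.9, 112.7]
orientation: [0.691, 0.723, 0.0, 0.001]
force: [0.5, -0.3, 1.0]
width: 0.179
```

>>> arm_command(
  series=[
    {"dx": 0.6,"dy": 0.6,"dz": 0,"ax": 0,"ay": 0,"az": 0,"hand": 0.05},
    {"dx": 1,"dy": 1.2,"dz": 0,"ax": 0,"ay": 0,"az": 0,"hand": 0.05},
    {"dx": 1,"dy": 1.55,"dz": 0,"ax": 0,"ay": 0,"az": 0,"hand": 0.05},
    {"dx": 1,"dy": 1.55,"dz": -0.3,"ax": 0,"ay": 0,"az": 0,"hand": 0.05},
    {"dx": 1,"dy": 1.55,"dz": -0.8,"ax": 0,"ay": 0,"az": 0,"hand": 0.05},
    {"dx": 1,"dy": 1.55,"dz": -1,"ax": 0,"ay": 0,"az": 0,"hand": 0.05},
    {"dx": 1,"dy": 1.55,"dz": -1,"ax": 0,"ay": 0,"az": 0,"hand": 0.05},
    {"dx": 1,"dy": 1.55,"dz": -1,"ax": 0,"ay": 0,"az": 0,"hand": 0.05},
  ],
)

```text
time: 13.6
position: [634.4, 196.7, 72.2]
orientation: [0.691, 0.723, -0.0, 0.0]
force: [0.8, -1.1, 0.2]
width: 0.174
```

```bash
python3 - <<'E'
from h import *
import pickle
w=snapshot('wrist'); crop(w['image'],160,80,480,320,2.5,'w6.png'); s=sense();print(s['position'],s['orientation'])
pickle.dump(w,open('w6.pkl','wb'))
t=snapshot('side'); crop(t['image'],220,80,420,220,4,'s6.png')
E
```

```text
[634.82937012 197.01690042  72.70229185] [6.91084863e-01 7.22773488e-01 3.50396318e-04 2.72072200e-04]
```

View pics/w6.png

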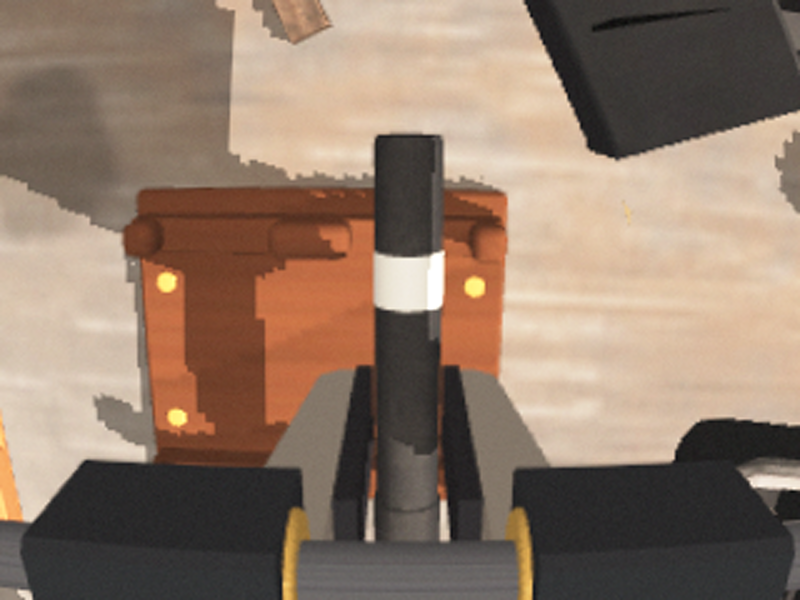

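View pics/s6.png

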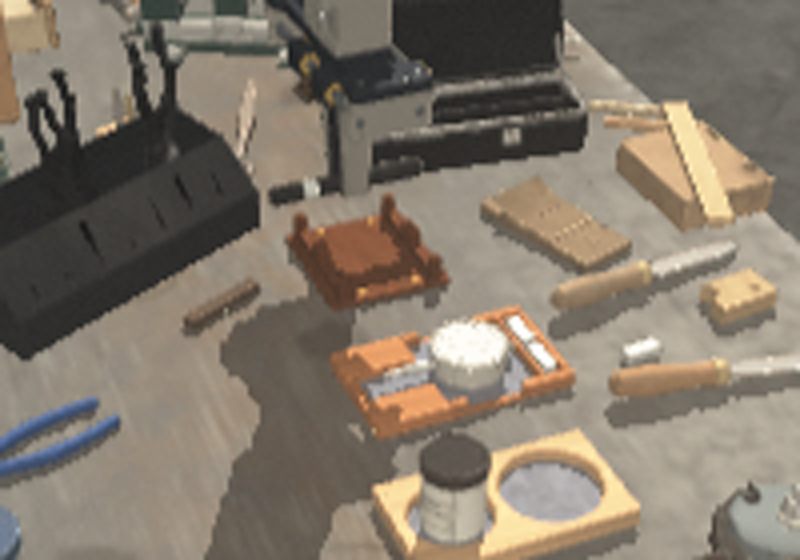

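```bash
python3 - <<'E'
from h import *
w=load('w6.pkl')
f=lambda x,y,z:onz(w,(x+.5)/2.5-.5+160,(y+.5)/2.5-.5+80,z,True).round(1)
for p in [(350,237,24),(470,240,24),(143,237,24),(271,237,24),(163,237,24),(140,190,6),(507,192,6),(167,282,6),(475,286,6),(177,418,6),(408,135,62),(410,510,62),(374,265,62),(444,265,62)]: print(p,f(*p))
E
```

```text
(350, 237, 24) [599.9 179.2  24. ]
(470, 240, 24) [599.3 210.9  24. ]
(143, 237, 24) [601.8 121.8  24. ]
(271, 237, 24) [600.7 158.   24. ]
(163, 237, 24) [601.7 127.7  24. ]
(140, 190, 6) [591.2 114.7   6. ]
(507, 192, 6) [588.  222.3   6. ]
(167, 282, 6) [618.9 122.7   6. ]
(475, 286, 6) [616.1 214.8   6. ]
(177, 418, 6) [663.3 123.8   6. ]
(408, 135, 62) [570.6 193.2  62. ]
(410, 510, 62) [658.7 197.7  62. ]
(374, 265, 62) [598.8 187.1  62. ]
(444, 265, 62) [598.1 202.2  62. ]
```

>>> arm_command(
  series=[
    {"dx": 0.07,"dy": 0.01,"dz": -0.2,"ax": 0,"ay": 0,"az": 0,"hand": 0.05},
    {"dx": 0.07,"dy": 0.01,"dz": -0.5,"ax": 0,"ay": 0,"az": 0,"hand": 0.05},
    {"dx": 0.07,"dy": 0.01,"dz": -0.75,"ax": 0,"ay": 0,"az": 0,"hand": 0.05},
    {"dx": 0.07,"dy": 0.01,"dz": -0.89,"ax": 0,"ay": 0,"az": 0,"hand": 0.05},
    {"dx": 0.07,"dy": 0.01,"dz": -0.89,"ax": 0,"ay": 0,"az": 0,"hand": 0.05},
    {"dx": 0.07,"dy": 0.01,"dz": -0.89,"ax": 0,"ay": 0,"az": 0,"hand": 0.4},
    {"dx": 0.07,"dy": 0.01,"dz": -0.89,"ax": 0,"ay": 0,"az": 0,"hand": 0.4},
    {"dx": 0.07,"dy": 0.01,"dz": -0.89,"ax": 0,"ay": 0,"az": 0,"hand": 0.4},
  ],
)

```text
time: 14.5
position: [637.2, 198.0, 36.1]
orientation: [0.691, 0.723, -0.0, -0.0]
force: [0.6, 0.0, -0.5]
width: 0.393
```

>>> arm_command(
  series=[
    {"dx": 0,"dy": 0,"dz": 0.5,"ax": 0,"ay": 0,"az": 0,"hand": 0.4},
    {"dx": 0,"dy": 0,"dz": 1.4,"ax": 0,"ay": 0,"az": 0,"hand": 0.4},
    {"dx": 0,"dy": -0.3,"dz": 2.4,"ax": 0,"ay": 0,"az": 0,"hand": 0.6},
    {"dx": -0.2,"dy": -1.3,"dz": 2.6,"ax": 0,"ay": 0,"az": 0,"hand": 1},
    {"dx": -0.5,"dy": -2.4,"dz": 2.6,"ax": 0,"ay": 0,"az": 0,"hand": 1},
    {"dx": -0.8,"dy": -3.5,"dz": 2.6,"ax": 0,"ay": 0,"az": 0,"hand": 1},
    {"dx": -1.1,"dy": -4.6,"dz": 2.6,"ax": 0,"ay": 0,"az": 0,"hand": 1},
    {"dx": -1.4,"dy": -5.7,"dz": 2.6,"ax": 0,"ay": 0,"az": 0,"hand": 1},
  ],
)

```text
time: 15.3
position: [580.7, -31.5, 140.6]
orientation: [0.691, 0.723, 0.0, 0.0]
force: [0.3, -0.3, -0.2]
width: 0.899
```

>>> arm_command(
  series=[
    {"dx": -0.2,"dy": -1.1,"dz": 0,"ax": 0,"ay": 0,"az": 0,"hand": 1},
    {"dx": -0.5,"dy": -2.2,"dz": 0,"ax": 0,"ay": 0,"az": 0,"hand": 1},
    {"dx": -0.8,"dy": -3.3,"dz": 0,"ax": 0,"ay": 0,"az": 0,"hand": 1},
    {"dx": -1.1,"dy": -4.4,"dz": 0,"ax": 0,"ay": 0,"az": 0,"hand": 1},
    {"dx": -1.4,"dy": -5.5,"dz": 0,"ax": 0,"ay": 0,"az": 0,"hand": 1},
    {"dx": -1.6,"dy": -6.5,"dz": -0.2,"ax": 0,"ay": 0,"az": 0,"hand": 1},
    {"dx": -1.8,"dy": -7.5,"dz": -0.7,"ax": 0,"ay": 0,"az": 0,"hand": 1},
    {"dx": -1.85,"dy": -8.2,"dz": -1.3,"ax": 0,"ay": 0,"az": 0,"hand": 1},
  ],
)

```text
time: 16.1
position: [506.4, -361.8, 88.9]
orientation: [0.692, 0.722, -0.0, 0.002]
force: [0.8, -0.1, 0.3]
width: 1.0
```

```bash
python3 - <<'E'
from h import *
import pickle
w=snapshot('wrist'); crop(w['image'],160,80,480,320,2.5,'w7.png'); s=sense();print(s['position'],s['orientation'],s['q'])
pickle.dump(w,open('w7.pkl','wb'))
t=snapshot('top'); crop(t['image'],160,130,360,280,4,'t7.png')
E
```

```text
[ 503.07636039 -364.95229279   84.68165698] [ 6.93297827e-01  7.20646736e-01 -2.50052015e-03 -3.90423139e-04] [ 0.27714609  0.62064176  0.39941046  1.79705795 -0.31726575  0.78932
  2.44502016]
```

View pics/w7.png

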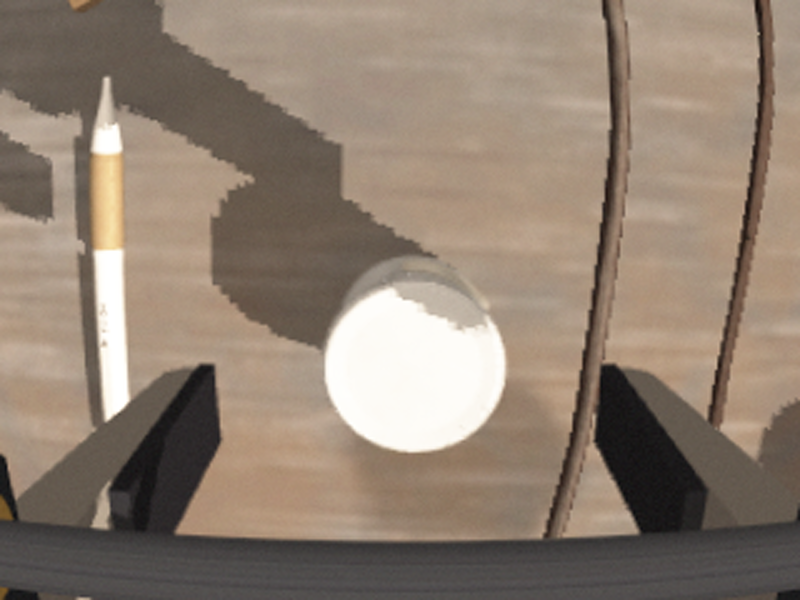

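View pics/t7.png

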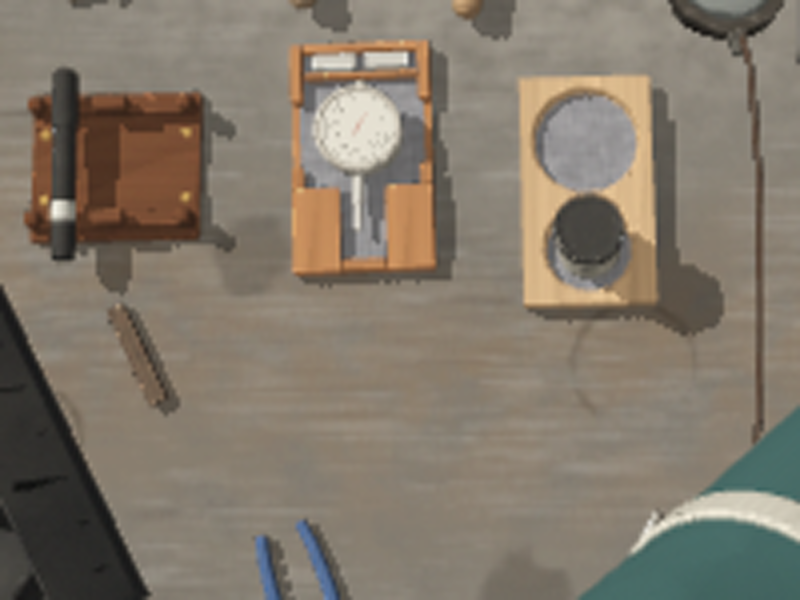

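```bash
python3 - <<'E'
from h import *
w=load('w7.pkl')
f=lambda x,y,z:onz(w,(x+.5)/2.5-.5+160,(y+.5)/2.5-.5+80,z,True).round(1)
for p in [(325,365,42),(506,365,42),(416,451,42),(416,275,42),(416,363,42),(107,78,6),(104,200,6)]: print(p,f(*p))
print(sense()['position'])
E
```

```text
(325, 365, 42) [ 507.7 -385.3   42. ]
(506, 365, 42) [ 505.5 -335.6   42. ]
(416, 451, 42) [ 532.7 -359.1   42. ]
(416, 275, 42) [ 481.2 -361.5   42. ]
(416, 363, 42) [ 505.9 -360.4   42. ]
(107, 78, 6) [ 429.4 -461.3    6. ]
(104, 200, 6) [ 468.7 -462.6    6. ]
[ 503.49510699 -362.04538108   85.60490033]
```

>>> arm_command(
  series=[
    {"dx": 0,"dy": -0.05,"dz": 0,"ax": 0,"ay": 0,"az": 0,"hand": 0.9},
    {"dx": 0,"dy": -0.05,"dz": -0.5,"ax": 0,"ay": 0,"az": 0,"hand": 0.9},
    {"dx": 0,"dy": -0.05,"dz": -1,"ax": 0,"ay": 0,"az": 0,"hand": 0.9},
    {"dx": 0,"dy": -0.05,"dz": -1.35,"ax": 0,"ay": 0,"az": 0,"hand": 0.9},
    {"dx": 0,"dy": -0.05,"dz": -1.35,"ax": 0,"ay": 0,"az": 0,"hand": 0.6},
    {"dx": 0,"dy": -0.05,"dz": -1.35,"ax": 0,"ay": 0,"az": 0,"hand": 0.35},
    {"dx": 0,"dy": -0.05,"dz": -1.35,"ax": 0,"ay": 0,"az": 0,"hand": 0.35},
    {"dx": 0,"dy": -0.05,"dz": -1.35,"ax": 0,"ay": 0,"az": 0,"hand": 0.35},
  ],
)

```text
time: 17.0
position: [508.0, -360.2, 35.5]
orientation: [0.691, 0.723, 0.0, 0.001]
force: [-0.2, 0.5, -0.5]
width: 0.574
```

```bash
python3 - <<'E'
from h import *
S=load('s0.pkl')
crop(S['side']['image'],380,130,540,250,5,'s8.png'); crop(S['top']['image'],300,30,460,150,5,'t8.png')
E
```

```text
(no output)
```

View pics/s8.png

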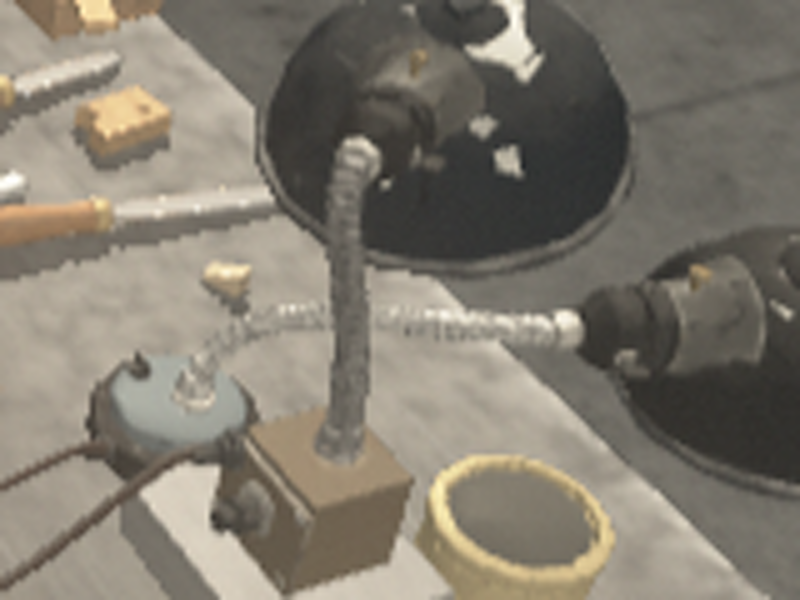

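View pics/t8.png

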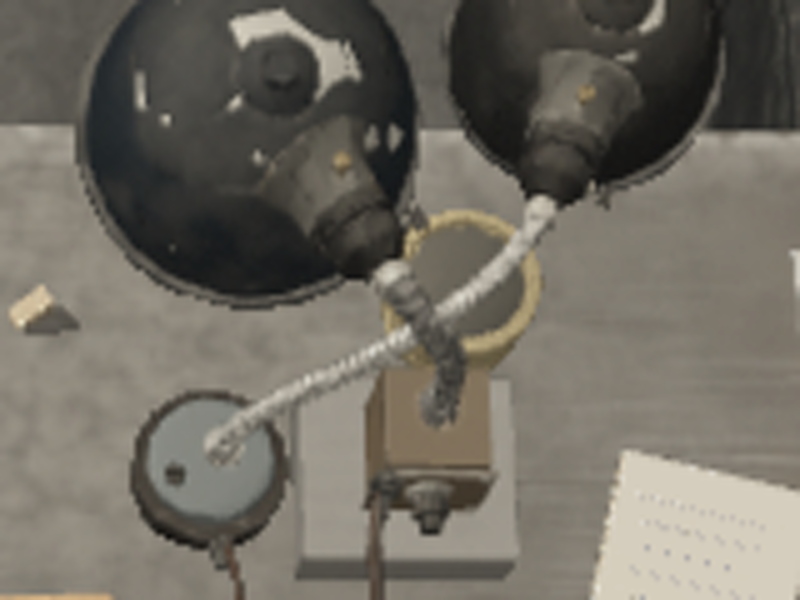

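>>> arm_command(
  series=[
    {"dx": 0,"dy": 0,"dz": 0,"ax": 0,"ay": 0,"az": 0,"hand": 0.35},
    {"dx": 0,"dy": 0,"dz": 0,"ax": 0,"ay": 0,"az": 0,"hand": 0.35},
    {"dx": 0,"dy": 0,"dz": 0.5,"ax": 0,"ay": 0,"az": 0,"hand": 0.35},
    {"dx": 0,"dy": 0,"dz": 1.4,"ax": 0,"ay": 0,"az": 0,"hand": 0.35},
    {"dx": 0.2,"dy": 0.3,"dz": 2.1,"ax": 0,"ay": 0,"az": 0,"hand": 0.35},
    {"dx": 0.7,"dy": 1,"dz": 2.2,"ax": 0,"ay": 0,"az": 0,"hand": 0.35},
    {"dx": 1.3,"dy": 1.9,"dz": 2.2,"ax": 0,"ay": 0,"az": 0,"hand": 0.35},
    {"dx": 1.9,"dy": 2.8,"dz": 2.2,"ax": 0,"ay": 0,"az": 0,"hand": 0.35},
  ],
)

```text
time: 17.8
position: [583.8, -247.2, 122.9]
orientation: [0.691, 0.723, 0.0, 0.0]
force: [0.1, -0.1, -0.7]
width: 0.529
```

>>> arm_command(
  series=[
    {"dx": 0.6,"dy": 0.9,"dz": 0,"ax": 0,"ay": 0,"az": 0,"hand": 0.35},
    {"dx": 1.2,"dy": 1.8,"dz": 0,"ax": 0,"ay": 0,"az": 0,"hand": 0.35},
    {"dx": 1.7,"dy": 2.5,"dz": 0,"ax": 0,"ay": 0,"az": 0,"hand": 0.35},
    {"dx": 1.84,"dy": 2.75,"dz": -0.3,"ax": 0,"ay": 0,"az": 0,"hand": 0.35},
    {"dx": 1.84,"dy": 2.75,"dz": -0.8,"ax": 0,"ay": 0,"az": 0,"hand": 0.35},
    {"dx": 1.84,"dy": 2.75,"dz": -1.3,"ax": 0,"ay": 0,"az": 0,"hand": 0.35},
    {"dx": 1.84,"dy": 2.75,"dz": -1.3,"ax": 0,"ay": 0,"az": 0,"hand": 0.35},
    {"dx": 1.84,"dy": 2.75,"dz": -1.3,"ax": 0,"ay": 0,"az": 0,"hand": 0.35},
  ],
)

```text
time: 18.6
position: [656.0, -139.1, 69.9]
orientation: [0.691, 0.723, -0.001, -0.0]
force: [0.4, -0.3, 0.6]
width: 0.53
```

```bash
python3 - <<'E'
from h import *
import pickle
w=snapshot('wrist'); crop(w['image'],160,80,480,320,2.5,'w9.png'); s=sense();print(s['position'],s['orientation'])
pickle.dump(w,open('w9.pkl','wb'))
t=snapshot('side'); crop(t['image'],250,120,450,260,4,'s9.png')
E
```

```text
[ 656.80832391 -139.12373237   70.81155435] [ 6.91236924e-01  7.22628127e-01 -1.29842432e-04  2.96704294e-04]
```

View pics/w9.png

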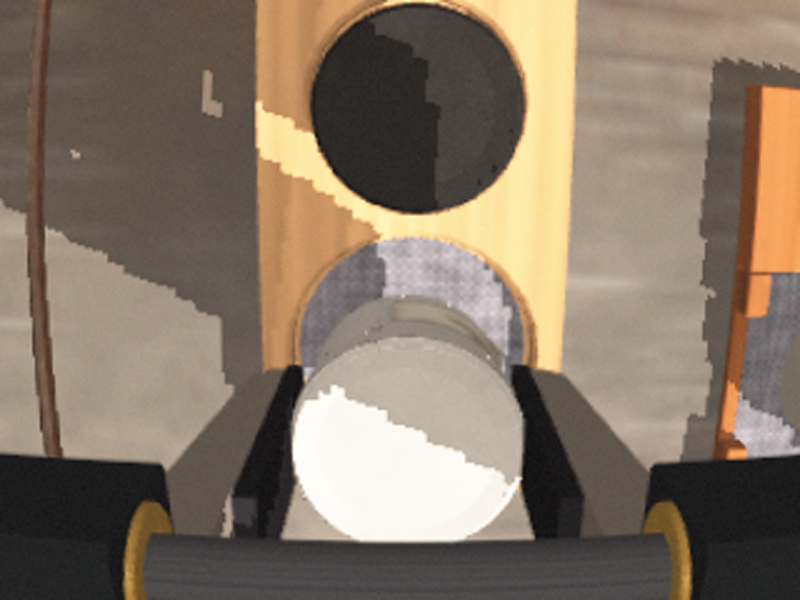

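View pics/s9.png

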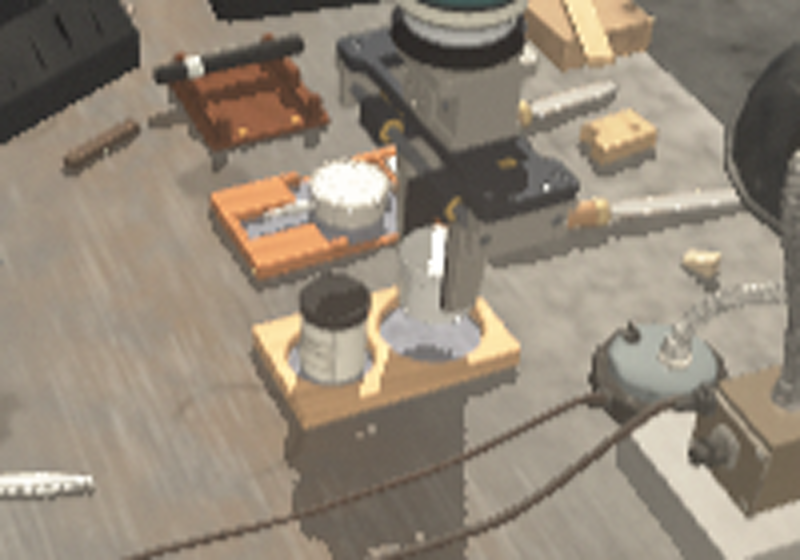

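```bash
python3 - <<'E'
from h import *
w=load('w9.pkl')
f=lambda x,y,z:onz(w,(x+.5)/2.5-.5+160,(y+.5)/2.5-.5+80,z,True).round(1)
for p in [(416,237,14),(297,340,14),(535,340,14),(293,440,77),(523,440,77),(408,336,77),(408,542,77)]: print(p,f(*p))
E
```

```text
(416, 237, 14) [ 622.1 -139.1   14. ]
(297, 340, 14) [ 653.3 -171.6   14. ]
(535, 340, 14) [ 650.2 -103.7   14. ]
(293, 440, 77) [ 654.7 -163.9   77. ]
(523, 440, 77) [ 652.5 -115.9   77. ]
(408, 336, 77) [ 630.7 -140.9   77. ]
(408, 542, 77) [ 678.6 -138.7   77. ]
```

>>> arm_command(
  series=[
    {"dx": 0.04,"dy": 0.03,"dz": -0.2,"ax": 0,"ay": 0,"az": 0,"hand": 0.35},
    {"dx": 0.04,"dy": 0.03,"dz": -0.45,"ax": 0,"ay": 0,"az": 0,"hand": 0.35},
    {"dx": 0.04,"dy": 0.03,"dz": -0.65,"ax": 0,"ay": 0,"az": 0,"hand": 0.35},
    {"dx": 0.04,"dy": 0.03,"dz": -0.72,"ax": 0,"ay": 0,"az": 0,"hand": 0.35},
    {"dx": 0.04,"dy": 0.03,"dz": -0.72,"ax": 0,"ay": 0,"az": 0,"hand": 0.35},
    {"dx": 0.04,"dy": 0.03,"dz": -0.72,"ax": 0,"ay": 0,"az": 0,"hand": 0.8},
    {"dx": 0.04,"dy": 0.03,"dz": -0.72,"ax": 0,"ay": 0,"az": 0,"hand": 0.8},
    {"dx": 0.04,"dy": 0.03,"dz": -0.72,"ax": 0,"ay": 0,"az": 0,"hand": 0.8},
  ],
)

```text
time: 19.5
position: [658.6, -136.8, 41.5]
orientation: [0.691, 0.723, 0.0, 0.0]
force: [0.3, -0.4, -0.4]
width: 0.767
```

>>> arm_command(
  series=[
    {"dx": 0,"dy": 0,"dz": 0.4,"ax": 0,"ay": 0,"az": 0,"hand": 0.8},
    {"dx": 0,"dy": 0,"dz": 1.2,"ax": 0,"ay": 0,"az": 0,"hand": 0.8},
    {"dx": 0,"dy": -0.3,"dz": 2,"ax": 0,"ay": 0,"az": 0,"hand": 0.6},
    {"dx": -0.5,"dy": -1.2,"dz": 2.2,"ax": 0,"ay": 0,"az": 0,"hand": 0.5},
    {"dx": -1,"dy": -2.2,"dz": 2.2,"ax": 0,"ay": 0,"az": -0.1,"hand": 0.5},
    {"dx": -1.5,"dy": -3.2,"dz": 2.2,"ax": 0,"ay": 0,"az": -0.2,"hand": 0.5},
    {"dx": -2,"dy": -4.2,"dz": 2.2,"ax": 0,"ay": 0,"az": -0.4,"hand": 0.5},
    {"dx": -2.5,"dy": -5.2,"dz": 2.2,"ax": 0,"ay": 0,"az": -0.5,"hand": 0.5},
  ],
)

```text
time: 20.3
position: [557.9, -346.4, 131.2]
orientation: [0.707, 0.708, 0.0, 0.001]
force: [0.1, -0.5, -0.6]
width: 0.499
```

>>> arm_command(
  series=[
    {"dx": -0.5,"dy": -1,"dz": 0,"ax": 0,"ay": 0,"az": 0,"hand": 0.5},
    {"dx": -1,"dy": -2,"dz": -0.1,"ax": 0,"ay": 0,"az": 0,"hand": 0.5},
    {"dx": -1.4,"dy": -2.7,"dz": -0.5,"ax": 0,"ay": 0,"az": 0,"hand": 0.5},
    {"dx": -1.5,"dy": -2.88,"dz": -1,"ax": 0,"ay": 0,"az": 0,"hand": 0.5},
    {"dx": -1.5,"dy": -2.88,"dz": -1.1,"ax": 0,"ay": 0,"az": 0,"hand": 0.5},
    {"dx": -1.5,"dy": -2.88,"dz": -1.1,"ax": 0,"ay": 0,"az": 0,"hand": 0.5},
    {"dx": -1.5,"dy": -2.88,"dz": -1.1,"ax": 0,"ay": 0,"az": 0,"hand": 0.5},
    {"dx": -1.5,"dy": -2.88,"dz": -1.1,"ax": 0,"ay": 0,"az": 0,"hand": 0.5},
  ],
)

```text
time: 21.1
position: [500.4, -458.6, 86.5]
orientation: [0.705, 0.709, 0.001, 0.001]
force: [-0.9, -0.4, -0.2]
width: 0.498
```

```bash
python3 - <<'E'
from h import *
import pickle
w=snapshot('wrist'); crop(w['image'],160,80,480,320,2.5,'w10.png'); s=sense();print(s['position'],s['orientation'])
pickle.dump(w,open('w10.pkl','wb'))
t=snapshot('top'); crop(t['image'],160,130,360,280,4,'t10.png')
E
```

```text
[ 500.14135646 -458.86282214   86.47617882] [7.05550942e-01 7.08658817e-01 4.13360820e-04 6.15774689e-04]
```

View pics/w10.png

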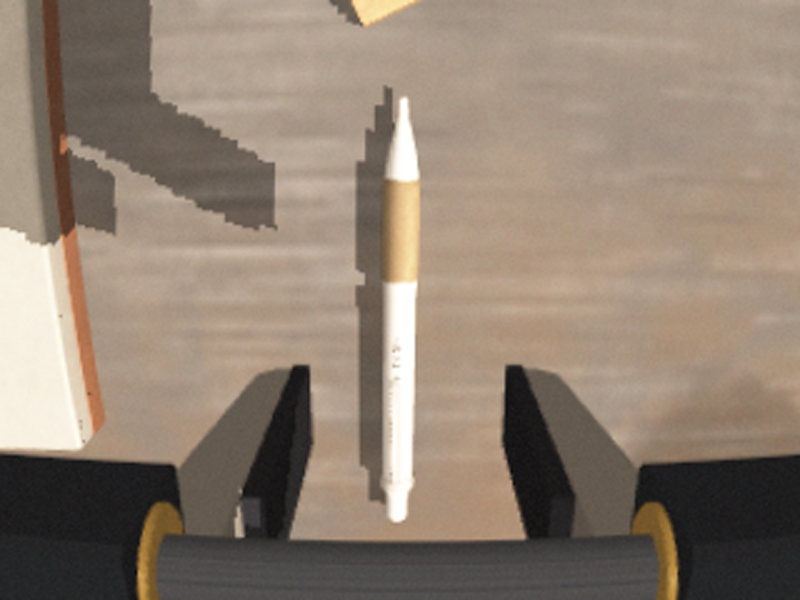

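View pics/t10.png

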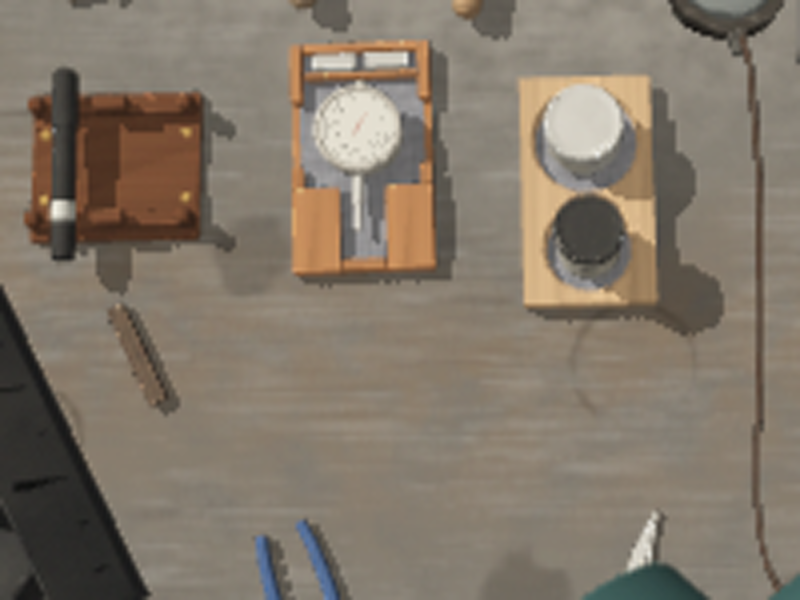

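```bash
python3 - <<'E'
from h import *
w=load('w10.pkl')
f=lambda x,y,z:onz(w,(x+.5)/2.5-.5+160,(y+.5)/2.5-.5+80,z,True).round(1)
a,b=f(404,98,6),f(398,521,6); print(a,b,(a+b)/2,np.degrees(np.arctan2(b[1]-a[1],b[0]-a[0])))
d=load('s0.pkl')['top']; g=lambda x,y,z:onz(d,(x+.5)/4-.5+160,(y+.5)/4-.5+130,z).round(1)
print('tin',g(583,121,48),'pot',g(591,229,63),'marker',g(65,70,24),g(62,257,24),'rest teeth far',g(37,103,26),g(200,100,26))
E
```

```text
[ 428.8 -460.8    6. ] [ 570.9 -462.3    6. ] [ 499.85 -461.55    6.  ] -0.60478872136361
tin [ 658.5 -135.4   48. ] pot [ 584.9 -140.8   63. ] marker [698.2 201.8  24. ] [574.  196.4  24. ] rest teeth far [675.2 217.8  26. ] [677.8 113.   26. ]
```

>>> arm_command(
  series=[
    {"dx": 0,"dy": -0.05,"dz": -0.6,"ax": 0,"ay": 0,"az": 0,"hand": 0.5},
    {"dx": 0,"dy": -0.05,"dz": -1.2,"ax": 0,"ay": 0,"az": 0,"hand": 0.5},
    {"dx": 0,"dy": -0.05,"dz": -1.5,"ax": 0,"ay": 0,"az": 0,"hand": 0.5},
    {"dx": 0,"dy": -0.05,"dz": -1.68,"ax": 0,"ay": 0,"az": 0,"hand": 0.5},
    {"dx": 0,"dy": -0.05,"dz": -1.68,"ax": 0,"ay": 0,"az": 0,"hand": 0.2},
    {"dx": 0,"dy": -0.05,"dz": -1.68,"ax": 0,"ay": 0,"az": 0,"hand": 0.02},
    {"dx": 0,"dy": -0.05,"dz": -1.68,"ax": 0,"ay": 0,"az": 0,"hand": 0.02},
    {"dx": 0,"dy": -0.05,"dz": -1.68,"ax": 0,"ay": 0,"az": 0,"hand": 0.02},
  ],
)

```text
time: 22.0
position: [498.8, -462.1, 18.9]
orientation: [0.706, 0.708, 0.0, 0.0]
force: [0.2, 1.2, 0.6]
width: 0.171
```

>>> arm_command(
  series=[
    {"dx": 0,"dy": 0,"dz": 0,"ax": 0,"ay": 0,"az": 0,"hand": 0.02},
    {"dx": 0,"dy": 0,"dz": 0,"ax": 0,"ay": 0,"az": 0,"hand": 0.02},
    {"dx": 0,"dy": 0,"dz": 0.4,"ax": 0,"ay": 0,"az": 0,"hand": 0.02},
    {"dx": 0,"dy": 0,"dz": 1.3,"ax": 0,"ay": 0,"az": 0,"hand": 0.02},
    {"dx": 0,"dy": 0.2,"dz": 2.2,"ax": 0,"ay": 0,"az": 0,"hand": 0.02},
    {"dx": 0.2,"dy": 0.8,"dz": 2.8,"ax": 0,"ay": 0,"az": 0.1,"hand": 0.02},
    {"dx": 0.4,"dy": 1.8,"dz": 2.8,"ax": 0,"ay": 0,"az": 0.2,"hand": 0.02},
    {"dx": 0.6,"dy": 2.9,"dz": 2.8,"ax": 0,"ay": 0,"az": 0.3,"hand": 0.02},
  ],
)

```text
time: 22.8
position: [523.0, -346.4, 132.8]
orientation: [0.698, 0.716, 0.0, 0.002]
force: [0.3, 0.2, 0.2]
width: 0.111
```

>>> arm_command(
  series=[
    {"dx": 0.2,"dy": 1.1,"dz": 0,"ax": 0,"ay": 0,"az": 0,"hand": 0.02},
    {"dx": 0.5,"dy": 2.2,"dz": 0,"ax": 0,"ay": 0,"az": 0,"hand": 0.02},
    {"dx": 0.8,"dy": 3.3,"dz": 0,"ax": 0,"ay": 0,"az": 0.1,"hand": 0.02},
    {"dx": 1.1,"dy": 4.4,"dz": 0,"ax": 0,"ay": 0,"az": 0.1,"hand": 0.02},
    {"dx": 1.4,"dy": 5.5,"dz": 0,"ax": 0,"ay": 0,"az": 0.2,"hand": 0.02},
    {"dx": 1.7,"dy": 6.6,"dz": 0,"ax": 0,"ay": 0,"az": 0.2,"hand": 0.02},
    {"dx": 2,"dy": 7.7,"dz": 0,"ax": 0,"ay": 0,"az": 0.25,"hand": 0.02},
    {"dx": 2.3,"dy": 8.8,"dz": 0,"ax": 0,"ay": 0,"az": 0.25,"hand": 0.02},
  ],
)

```text
time: 23.6
position: [615.1, 7.8, 131.8]
orientation: [0.689, 0.725, 0.001, 0.0]
force: [0.7, -0.0, 0.4]
width: 0.111
```

>>> arm_command(
  series=[
    {"dx": 0.2,"dy": 1,"dz": 0,"ax": 0,"ay": 0,"az": 0,"hand": 0.02},
    {"dx": 0.4,"dy": 2,"dz": 0,"ax": 0,"ay": 0,"az": 0,"hand": 0.02},
    {"dx": 0.56,"dy": 2.9,"dz": 0,"ax": 0,"ay": 0,"az": 0,"hand": 0.02},
    {"dx": 0.56,"dy": 3.42,"dz": -0.3,"ax": 0,"ay": 0,"az": 0,"hand": 0.02},
    {"dx": 0.56,"dy": 3.42,"dz": -0.9,"ax": 0,"ay": 0,"az": 0,"hand": 0.02},
    {"dx": 0.56,"dy": 3.42,"dz": -1.45,"ax": 0,"ay": 0,"az": 0,"hand": 0.02},
    {"dx": 0.56,"dy": 3.42,"dz": -1.45,"ax": 0,"ay": 0,"az": 0,"hand": 0.02},
    {"dx": 0.56,"dy": 3.42,"dz": -1.45,"ax": 0,"ay": 0,"az": 0,"hand": 0.02},
  ],
)

```text
time: 24.4
position: [636.7, 141.7, 72.4]
orientation: [0.69, 0.724, -0.001, 0.0]
force: [0.1, 0.0, 0.6]
width: 0.112
```

```bash
python3 - <<'E'
from h import *
import pickle
w=snapshot('wrist'); crop(w['image'],160,80,480,320,2.5,'w11.png'); s=sense();print(s['position'],s['orientation'])
pickle.dump(w,open('w11.pkl','wb'))
t=snapshot('side'); crop(t['image'],220,80,420,220,4,'s11.png')
E
```

```text
[637.4322534  141.92376927  73.24028558] [6.89649342e-01 7.24143310e-01 2.62347751e-04 4.27327190e-04]
```

View pics/w11.png

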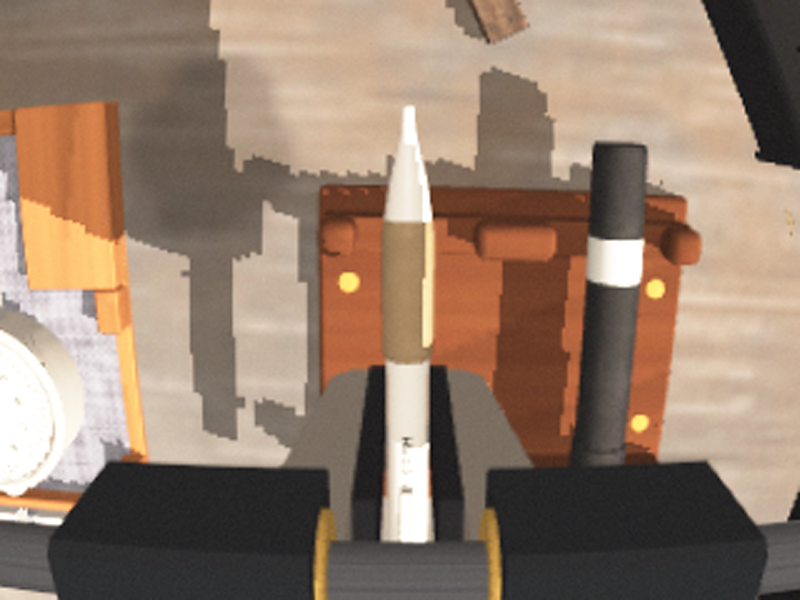

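View pics/s11.png

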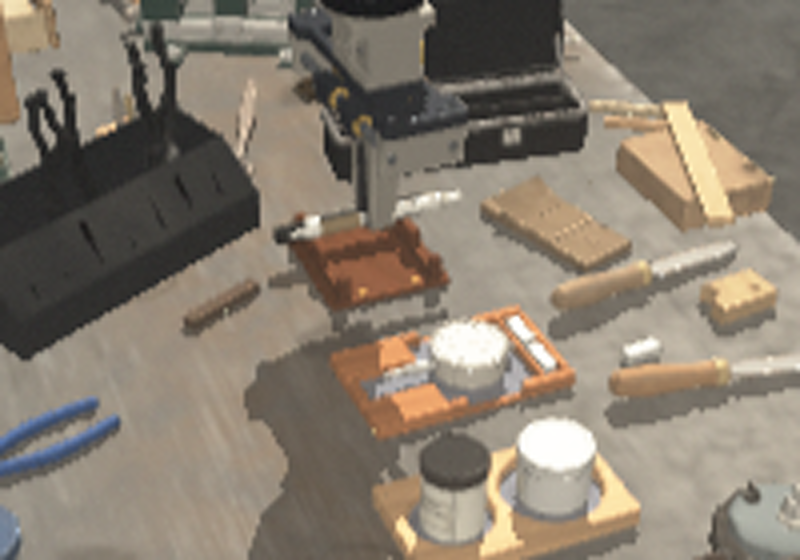

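```bash
python3 - <<'E'
from h import *
w=load('w11.pkl')
f=lambda x,y,z:onz(w,(x+.5)/2.5-.5+160,(y+.5)/2.5-.5+80,z,True).round(1)
for p in [(355,237,24),(477,240,24),(409,107,60),(383,240,60),(434,240,60),(385,500,60),(430,500,60),(619,143,24),(560,240,24),(665,240,24),(612,262,24)]: print(p,f(*p))
E
```

```text
(355, 237, 24) [602.2 125.3  24. ]
(477, 240, 24) [601.4 157.6  24. ]
(409, 107, 60) [567.  137.8  60. ]
(383, 240, 60) [596.  133.6  60. ]
(434, 240, 60) [595.5 144.7  60. ]
(385, 500, 60) [659.8 136.6  60. ]
(430, 500, 60) [659.2 147.5  60. ]
(619, 143, 24) [573.  193.9  24. ]
(560, 240, 24) [600.2 179.9  24. ]
(665, 240, 24) [598.3 209.7  24. ]
(612, 262, 24) [605.4 195.1  24. ]
```

>>> arm_command(
  series=[
    {"dx": 0,"dy": 0.06,"dz": -0.2,"ax": 0,"ay": 0,"az": 0,"hand": 0.02},
    {"dx": 0,"dy": 0.06,"dz": -0.5,"ax": 0,"ay": 0,"az": 0,"hand": 0.02},
    {"dx": 0,"dy": 0.06,"dz": -0.8,"ax": 0,"ay": 0,"az": 0,"hand": 0.02},
    {"dx": 0,"dy": 0.06,"dz": -0.95,"ax": 0,"ay": 0,"az": 0,"hand": 0.02},
    {"dx": 0,"dy": 0.06,"dz": -0.95,"ax": 0,"ay": 0,"az": 0,"hand": 0.02},
    {"dx": 0,"dy": 0.06,"dz": -0.95,"ax": 0,"ay": 0,"az": 0,"hand": 0.3},
    {"dx": 0,"dy": 0.06,"dz": -0.95,"ax": 0,"ay": 0,"az": 0,"hand": 0.3},
    {"dx": 0,"dy": 0.06,"dz": -0.95,"ax": 0,"ay": 0,"az": 0,"hand": 0.3},
  ],
)

```text
time: 25.3
position: [636.8, 145.2, 34.1]
orientation: [0.689, 0.725, -0.0, -0.0]
force: [0.1, -0.5, 0.8]
width: 0.301
```

>>> arm_command(
  series=[
    {"dx": 0,"dy": 0,"dz": 0.4,"ax": 0,"ay": 0,"az": 0,"hand": 0.3},
    {"dx": 0,"dy": 0,"dz": 1.2,"ax": 0,"ay": 0,"az": 0,"hand": 0.3},
    {"dx": -0.3,"dy": -0.5,"dz": 2.2,"ax": 0,"ay": 0,"az": 0,"hand": 0.3},
    {"dx": -0.8,"dy": -1.3,"dz": 3,"ax": 0,"ay": 0,"az": 0,"hand": 0.5},
    {"dx": -1.4,"dy": -2,"dz": 3.5,"ax": 0,"ay": 0,"az": 0,"hand": 0.5},
    {"dx": -2.2,"dy": -2.6,"dz": 4,"ax": 0,"ay": 0,"az": 0,"hand": 0.5},
    {"dx": -3,"dy": -3,"dz": 4.2,"ax": 0,"ay": 0,"az": 0,"hand": 0.5},
    {"dx": -3.8,"dy": -3.2,"dz": 4.2,"ax": 0,"ay": 0,"az": 0,"hand": 0.5},
  ],
)

```text
time: 26.1
position: [484.7, 15.4, 204.9]
orientation: [0.69, 0.724, 0.002, 0.001]
force: [-0.8, -0.3, -0.3]
width: 0.501
```

>>> arm_command(
  series=[
    {"dx": -0.3,"dy": -1,"dz": 0,"ax": 0,"ay": 0,"az": 0,"hand": 0.5},
    {"dx": -0.4,"dy": -2,"dz": 0,"ax": 0,"ay": 0,"az": 0,"hand": 0.5},
    {"dx": -0.4,"dy": -3,"dz": 0,"ax": 0,"ay": 0,"az": 0,"hand": 0.5},
    {"dx": -0.4,"dy": -4,"dz": 0,"ax": 0,"ay": 0,"az": 0,"hand": 0.5},
    {"dx": -0.4,"dy": -5,"dz": 0,"ax": 0,"ay": 0,"az": 0,"hand": 0.5},
    {"dx": -0.4,"dy": -6,"dz": 0,"ax": 0,"ay": 0,"az": 0,"hand": 0.5},
    {"dx": -0.4,"dy": -6.5,"dz": 0,"ax": 0,"ay": 0,"az": 0,"hand": 0.5},
    {"dx": -0.4,"dy": -6.5,"dz": 0,"ax": 0,"ay": 0,"az": 0,"hand": 0.5},
  ],
)

```text
time: 26.9
position: [468.3, -246.3, 203.7]
orientation: [0.691, 0.723, -0.0, 0.001]
force: [0.6, 0.1, 1.0]
width: 0.504
```

```bash
python3 - <<'E'
from h import *
import pickle
t=snapshot('top'); crop(t['image'],160,130,360,280,4,'t12.png')
s=snapshot('side'); crop(s['image'],220,80,420,220,4,'s12.png'); pickle.dump({'top':t,'side':s},open('s12.pkl','wb'))
print(sense()['position'])
E
```

```text
[ 468.88555974 -242.42142932  202.93683442]
```

View pics/t12.png

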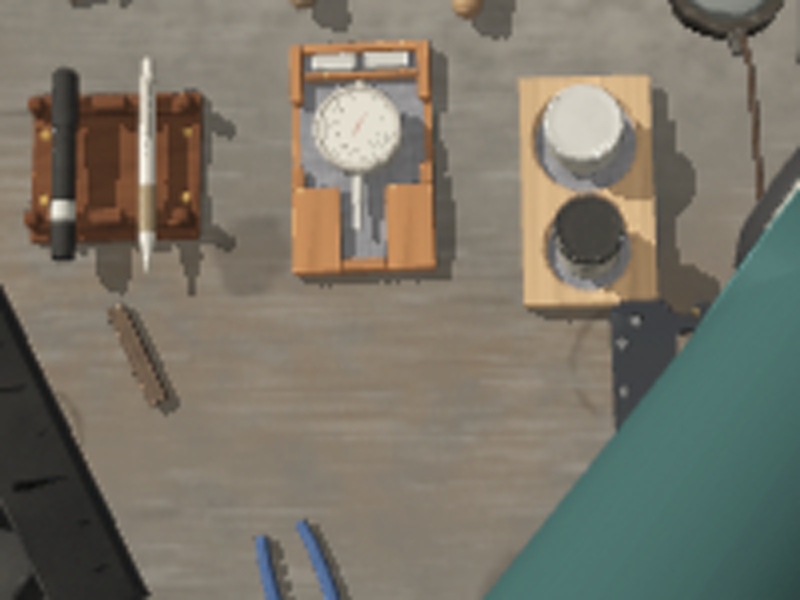

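View pics/s12.png

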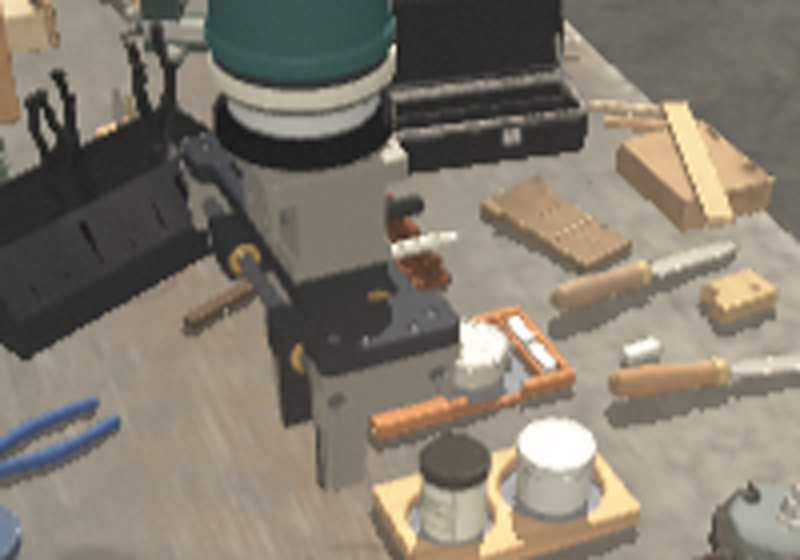

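```bash
python3 - <<'E'
from h import *
d=load('s12.pkl')['top']; g=lambda x,y,z:onz(d,(x+.5)/4-.5+160,(y+.5)/4-.5+130,z)[:2]
def fr(o,yaw,p):
    c,s=np.cos(yaw),np.sin(yaw); v=np.array(p)-o; return np.array([c*v[0]+s*v[1],-s*v[0]+c*v[1]]).round(1)
C=np.array([622,-138.5]);yc=.04
print('pot',fr(C,yc,g(591,229,63)),'tin',fr(C,yc,g(583,121,48)))
T=np.array([645,8.5]);print('dial',fr(T,.045,g(356,127,26)),'tip',fr(T,.045,g(358,230,15)))
R=np.array([637.5,170.])
for n,a,b,z in [('marker',(65,70),(62,257),24),('pencil',(147,58),(147,271),22)]:
    A,B=g(*a,z),g(*b,z); m=fr(R,.04,(A+B)/2); print(n,'rest x',m[1],'rest y',-m[0],'ang',np.arctan2((A-B)[1],(A-B)[0])-.04,'len',np.linalg.norm(A-B))
s=sense();print(np.abs(s['joint_velocities']).max(),s['time'])
E
```

```text
pot [-37.2  -0.8] tin [36.6  1.6]
dial [15.4  2.4] tip [-50.4   3.8]
marker rest x 29.1 rest y 0.2 ang 0.003578940278134289 len 124.31699613881459
pencil rest x -23.8 rest y 2.0 ang 0.010247396715493115 len 142.02237614827172
0.02563205646035931 27.0
```

All five are well inside their tolerances, and the arm is clear. I'll hand in the job.

```bash
python3 -c "
from workcell import *
print(close_job())"
```

```text
the job is handed in; nothing more can be done
None
```

I put all five things back and handed the job in at about 27 s, with the gripper clear of everything. The close-out call reports no verdict, so what follows is my own last check from the top camera, good to about 2–3 mm. Positions are in each fixture's own frame.

| Thing | Measured | Target | Allowed error |
|---|---|---|---|
| Pot, small well | (-37, -1) mm | (-39, 0) mm | 9 mm |
| Tin, large well | (37, 2) mm | (33, 0) mm | 12 mm |
| Dial gauge, tray | (15, 2) mm | (15, 0) mm | 13 mm |
| Marker, notch | (29, 0) mm, within 0.01 rad | (27, 0) mm | 14 mm across, 25 mm along, 0.2 rad |
| Pencil, notch | (-24, 2) mm, about 0.01 rad | (-27, 0) mm | 14 mm across, 25 mm along, 0.2 rad |

- **Dial stem:** its tip is about 4 mm off the groove's centreline, well inside the 30 mm groove.
- **Not measured:** I did not measure final heights, tilt or settling. The pictures show everything seated and upright.
- **Refused and disagreeing:** the first move call was refused because its rows left out some fields. Early fixture positions differed by up to 5 mm between the top and side cameras, so I checked against the wrist camera before each placing.

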